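Pack out the joining jig and hold the broken brick closed

ROBOT

A 6-joint arm with a two-finger parallel gripper is mounted at the origin on the work surface. World frame = base frame: x ahead of the robot, y to its left, z up, the work surface at z = 0. Lengths are in mm, angles in rad, forces in N, time in s.
With the tool pointing down it reaches from about 325 to 875 mm from the base axis. Payload 4.4 kg.
Tool frame: the origin (TCP) lies where the fingers leave the gripper's body, on its centre line; the fingertips stand 73 mm ahead of it and the grasp point (between the pads) lies 54 mm ahead of it; y points along the fingers, z is the direction in which the jaws open and shut, and the axes are right-handed (so a half turn about y gives the same grasp; the last joint's range is limited). The gripper opens to 85 mm and grips with 20 to 120 N. Pads are 22 mm wide; open, the fingers measure 114 mm over their backs; the gripper's body (76 mm by 85 mm) begins 54 mm behind the grasp point. The pads swing forward as they close: fully open they stand 13 mm farther back than shut.
Start: joints at [1.095, 0.207, 1.542, -0, 1.393, -0.15], TCP at [183.503, 544.935, 303.882] pointing down, gripper open.
Joint ranges: [-2.73, 2.73], [-0.86, 2.22], [0.23, 2.46], [-1.11, 4.25], [0.08, 2.63], [-2.82, 2.82]. Speed limits (rad/s): [2.79, 2.79, 3.14, 3.14, 3.14, 3.14].

INTERFACE

Orientations are given as a unit quaternion [x, y, z, w].
In Python, from rig import observe, camera, job_done gives the robot as it stands.
- The arm moves only by the tool jog_arm, never from a script. Its argument "deltas" is a list of rows, each a list of 6 numbers: the shift along the world's x, y, z in m, then the turn, a rotation vector about the world's x, y, z in rad. A call has 1 to 20 rows; each row shifts and turns the pose as measured when the row begins; what a row does not reach is not made up. A row lasts 1/12 s, in which the tool goes at most 41.7 mm and 7.16 degrees, less where a joint would pass 70% of its speed; a pose out of reach is approached as far as the arm can. A call with a gripper value outside its range is refused whole. "fingers" is the closure in counts, from 0 (fully open) to 255 (shut), set as the call begins (left out, the last holds). The fingers move at their own pace and stop on an object; "newtons" is the grip in N (left out, the last holds). Time passes only in rows, so rows that do not move let the fingers close. It gives the time, the measured TCP pose, the force and the opening at its end, in the units of the state.
- observe(): the state, without advancing time (a new reading comes with each control period).
- camera(name): name is "scene" or "side" or "wrist"; returns a dict with "pixels" (384x512x3 uint8, red, green, blue), "depth" (384x512 float32, mm along the optical axis (not along the pixel's ray), 0 where there is no reading), "mtx" (3x3 intrinsics, pixels), "R" (3x3) and "t" (3): a world point X has camera coordinates R X + t; the wrist camera has in their place "tool_from_camera" (4x4, takes a point from camera to tool coordinates, whose origin is the TCP and whose axes are the tool frame's). Camera axes: x right, y down, z forward; pixel columns grow to the right and rows downward; lengths in mm; the calibration is good to about 2 mm. A picture is of the moment at which its call begins: read the wrist's pose just before it.
- job_done(): hands the job in, once; it reports no verdict.
The state is a dict: "time": time; "q": joint angles; "joint_velocities": joint speeds; "effort": joint torques, N m; "ee_pos": TCP position; "orientation": TCP orientation; "force": force on the tool from outside, world axes, zero at the start; "wrist_torque": the same for the moment, N m; "width": finger opening in mm.
Only numpy, scipy, OpenCV 4.12 (cv2) and the standard library are available. Lean on these libraries where they do the work, as an engineer would, in place of code of your own. Each camera call takes 0.05 s, during which the arm holds its last target.

TASK

The two halves of the broken clay brick lie in the joining jig with the crack between them still open, too far from the press. Stand blue packing plates from the rack upright in the channel between the brick and the press pad, as many as it takes for the press to reach, then push the red press handle towards the brick until you feel the stack and the crack close up under gentle pressure, with the sprung pad pushed in about half way or a little more. Finish while still holding the handle pushed like that, not touching bricks or plates, with spare plates standing in the rack and the bowl, brush and loose sherd left where they are.

Things in the scene. Friction and masses are not known exactly. Their poses are not given: they have to be found in the camera images.
- jig: The joining jig, fixed: wooden base 300 (its X) x 100 x 10 mm with two aluminium rails forming a straight channel along X, 46 mm wide, floor 10 mm above the table, rail tops 22 mm above the table. Origin: centre of the underside. +X points along the channel from the press (red handle) to the end stop, +Y across, Z up.
- stop: Steel end stop, fixed in the channel near the +X end of the jig, 20 (X) x 45 x 48 mm; origin at the centre of its underside, on the channel floor; axes as the jig. Its place along the channel varies.
- half_a_center (a point): Centre of the terracotta brick half that lies against the end stop: 50 (X, along the channel) x 42 x 45 mm high, loose, fragile; axes as the jig.
- half_b_center (a point): Centre of the other terracotta brick half: 55 (X) x 42 x 45 mm high, loose, fragile, lying in the channel with an open crack of 3 to 6 mm to the first half; axes as the jig.
- half_b_face (a point): Centre of the end face of that second half which looks to the press (-X): the packing goes between this face and the pad. Axes as the jig.
- pad_face (a point): Centre of the front (+X) face of the cork press pad, 40 wide, 43 high, its top 55 mm above the table. The gap to be packed, from this point to half_b_face along X, is 45 to 79 mm at the start. Axes as the jig.
- press_handle (a point): Centre of the red press handle, an upright block 20 (X) x 36 (Y) x 50 mm high, 46 to 96 mm above the table, on the dark steel press carriage (40 x 42 mm, top 46 mm above the table) in the channel. The pad face is 42 mm to +X of this centre when not pressed. Axes as the jig.
- press (a joint): Travel of the press carriage along the jig's +X, m: 0 fully back (start), 0.040 at its forward end stop. A light spring (40 N/m, 0.8 N at the start, 2.4 N at the end, plus 0.4 N friction) pushes it back when let go. It reaches the brick only if enough plates are in between: pushed right to its end without them it presses nothing.
- pad (a joint): How far the sprung pad is pushed back into the carriage, m: 0 free, 0.010 fully in; the pad's spring is 1 N per mm, so 0.006 means that the stack is pressed with about 6 N.
- rack: Plywood rack, fixed, 170 (its X) x 70 x 18 mm high, with four slots at X = -60, -20, 20, 60 mm, 20 (X) x 46 (Y) mm, floor 6 mm above the table. Origin: centre of the underside.
- plate1_center (a point): Centre of a blue plastic packing plate, 16 thick (its X) x 40 wide (its Y) x 70 mm high, 30 to 65 g, standing upright in a slot of the rack at the start. All four plates are alike. Two or three are needed, by the draw.
- plate2_center (a point): Centre of a blue plastic packing plate, 16 thick (its X) x 40 wide (its Y) x 70 mm high, 30 to 65 g, standing upright in a slot of the rack at the start. All four plates are alike.
- plate3_center (a point): Centre of a blue plastic packing plate, 16 thick (its X) x 40 wide (its Y) x 70 mm high, 30 to 65 g, standing upright in a slot of the rack at the start. All four plates are alike.
- plate4_center (a point): Centre of a blue plastic packing plate, 16 thick (its X) x 40 wide (its Y) x 70 mm high, 30 to 65 g, standing upright in a slot of the rack at the start. All four plates are alike.
- bowl: Bystander: glass bowl, 110 mm across, 50 mm high; origin at the centre of its underside.
- brush: Bystander: a brush lying on the table; origin at the middle of its underside.
- sherd_center (a point): Bystander: centre of a loose terracotta sherd lying flat, 55 x 40 x 9 mm.
There are look-alikes about, which are no part of the job. What is shaped like the part that bears plate3_center but yellow is not meant.

How it is judged (in metres and radians):
At the end, for the whole second after the job is handed in: Robot pushes only the press (>3 N, still). 3-25 N between the halves, >2 N at pad-plate, plate-brick and brick-stop; crack within 2 mm, aligned 0.06 rad. Each plate upright (0.12 rad) on the channel floor between pad and brick, within 8 mm of its centre line, or standing in the rack (contact force between half_a and half_b between 3 and 25 N and contact force between half_a and stop above 2 N and (contact force between half_b and plate1 above 2 N or contact force between half_b and plate2 above 2 N or contact force between half_b and plate3 above 2 N or contact force between half_b and plate4 above 2 N) and ((angle between plate1_center's own z axis and vertical below 0.12 rad and y of plate1_center in the frame of jig between -0.008 and 0.008 m and z of plate1_center in the frame of jig between 0.04 and 0.05 m and x of plate1_center in the frame of half_b_face below -0.004 m and x of plate1_center in the frame of pad_face above 0.004 m) or (angle between plate1_center's own z axis and vertical below 0.15 rad and y of plate1_center in the frame of rack between -0.012 and 0.012 m and x of plate1_center in the frame of rack between -0.075 and 0.075 m and z of plate1_center in the frame of rack below 0.05 m)) and ((angle between plate2_center's own z axis and vertical below 0.12 rad and y of plate2_center in the frame of jig between -0.008 and 0.008 m and z of plate2_center in the frame of jig between 0.04 and 0.05 m and x of plate2_center in the frame of half_b_face below -0.004 m and x of plate2_center in the frame of pad_face above 0.004 m) or (angle between plate2_center's own z axis and vertical below 0.15 rad and y of plate2_center in the frame of rack between -0.012 and 0.012 m and x of plate2_center in the frame of rack between -0.075 and 0.075 m and z of plate2_center in the frame of rack below 0.05 m)) and ((angle between plate3_center's own z axis and vertical below 0.12 rad and y of plate3_center in the frame of jig between -0.008 and 0.008 m and z of plate3_center in the frame of jig between 0.04 and 0.05 m and x of plate3_center in the frame of half_b_face below -0.004 m and x of plate3_center in the frame of pad_face above 0.004 m) or (angle between plate3_center's own z axis and vertical below 0.15 rad and y of plate3_center in the frame of rack between -0.012 and 0.012 m and x of plate3_center in the frame of rack between -0.075 and 0.075 m and z of plate3_center in the frame of rack below 0.05 m)) and ((angle between plate4_center's own z axis and vertical below 0.12 rad and y of plate4_center in the frame of jig between -0.008 and 0.008 m and z of plate4_center in the frame of jig between 0.04 and 0.05 m and x of plate4_center in the frame of half_b_face below -0.004 m and x of plate4_center in the frame of pad_face above 0.004 m) or (angle between plate4_center's own z axis and vertical below 0.15 rad and y of plate4_center in the frame of rack between -0.012 and 0.012 m and x of plate4_center in the frame of rack between -0.075 and 0.075 m and z of plate4_center in the frame of rack below 0.05 m)) and contact force between any of the fingers, the arm and press above 3 N and contact force between each of the fingers, the arm and half_a below 0.5 N and contact force between each of the fingers, the arm and half_b below 0.5 N and contact force between each of the fingers, the arm and plate1 below 0.5 N and contact force between each of the fingers, the arm and plate2 below 0.5 N and contact force between each of the fingers, the arm and plate3 below 0.5 N and contact force between each of the fingers, the arm and plate4 below 0.5 N and x of half_a_center in the frame of half_b_center below 0.0545 m and angle between the x axis of half_a and the x axis of half_b, either way round below 0.06 rad and velocity of joint press between -0.01 and 0.01 m/s and linear speed of half_b below 0.01 m/s and (contact force between pad and plate1 above 2 N or contact force between pad and plate2 above 2 N or contact force between pad and plate3 above 2 N or contact force between pad and plate4 above 2 N)); the arm keeps its last pose, push and grip.
It fails at once if a brick half is squeezed with more than 40 N (contact force between any of half_a, half_b and anything else above 40 N).
It fails at once if a brick half is tipped or lifted (angle between any of half_a_center, half_b_center's own z axis and vertical above 0.2 rad or height (world z) of any of half_a_center, half_b_center above 0.045 m).
It fails at once if the bowl, brush or loose sherd is moved by more than 30 mm (distance of any of bowl, brush, sherd_center from where it was at the start of the episode above 0.03 m).
It also fails if it takes over 72 s, if anything falls off the work surface, if the arm or the gripper's body presses on something with over 40 N, if the wrist force passes 120 N, or if a joint passes its speed limit or range.

## Working session

There is one attempt and no reset: what is moved stays moved. The work goes in short steps, Python scripts to look and compute and a tool call to move; the robot and the scene stay as the last step left them, time stands still between calls to the robot, and variables do not carry over. Pictures are saved under pics/ and viewed, and the job is handed in when it is done.

Besides the shell and the picture viewer there is one more tool, called after "Call:" in YAML: its name, and indented under it one key for each argument. jog_arm: Moves the arm, as the interface text tells. Its arguments: {"type":"object","properties":{"deltas":{"type":"array"},"fingers":{"type":"number"},"newtons":{"type":"number"}},"required":["deltas"]}

```bash
ls; mkdir -p pics; python3 - <<'E'
from rig import observe,camera
import cv2,numpy as np
s=observe();print({k:np.round(v,3).tolist() for k,v in s.items()})
for n in("scene","side"):
    c=camera(n);np.savez(f"pics/{n}0.npz",**c);cv2.imwrite(f"pics/{n}0.png",c["pixels"][:,:,::-1])
    print(n,c["mtx"].round(1).tolist(),c["R"].round(3).tolist(),c["t"].round(1).tolist())
E
```

```text
pics
{'time': 0.0, 'q': [1.096, 0.207, 1.543, 0.0, 1.394, -0.151], 'joint_velocities': [-0.001, -0.0, -0.0, -0.001, -0.001, 0.001], 'effort': [0.001, -38.302, -29.16, -0.0, 0.011, 0.0], 'ee_pos': [183.207, 544.386, 302.686], 'orientation': [0.699, -0.115, 0.114, -0.697], 'force': [-0.547, 0.161, 0.536], 'wrist_torque': [-0.048, 0.007, 0.019], 'width': 85.372}
scene [[420.1, 0.0, 247.8], [0.0, 420.1, 193.7], [0.0, 0.0, 1.0]] [[0.766, 0.642, -0.014], [0.321, -0.401, -0.858], [-0.557, 0.653, -0.514]] [-433.2, -119.7, 1168.6]
side [[441.6, 0.0, 252.9], [0.0, 441.6, 191.4], [0.0, 0.0, 1.0]] [[-0.998, -0.053, 0.015], [-0.038, 0.471, -0.881], [0.04, -0.881, -0.472]] [572.8, 112.6, 959.7]
```

View pics/scene0.png

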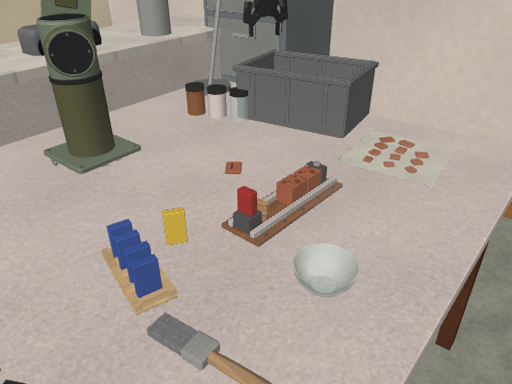

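View pics/side0.png

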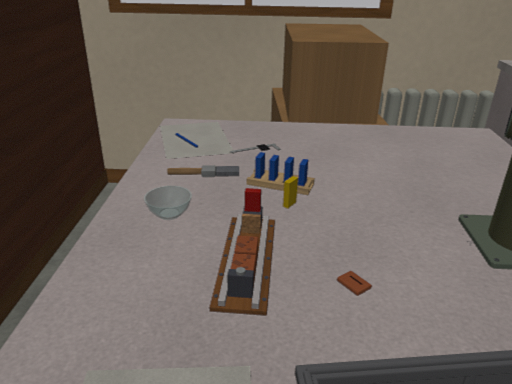

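```bash
cat > h.py <<'E'
import numpy as np,cv2
def cloud(c):
    d=c["depth"];v,u=np.mgrid[:d.shape[0],:d.shape[1]]
    K=c["mtx"];P=np.stack([(u-K[0,2])*d/K[0,0],(v-K[1,2])*d/K[1,1],d],-1)
    W=(P-c["t"])@c["R"]
    W[d<=0]=np.nan
    return W
def hsv(c): return cv2.cvtColor(c["pixels"],cv2.COLOR_RGB2HSV)
E
python3 - <<'E'
from h import *
for n in("scene","side"):
    c=dict(np.load(f"pics/{n}0.npz"));W=cloud(c);H=hsv(c)
    h,s,v=H[...,0],H[...,1],H[...,2]
    ok=np.isfinite(W[...,0])
    tab=W[(W[...,2]<15)&ok&(abs(W[...,0]-500)<200)&(abs(W[...,1])<300)];print(n,"table z",np.median(tab[:,2]))
    for name,m in dict(red=((h<4)|(h>176))&(s>200)&(v>80),blue=(h>105)&(h<125)&(s>150),yellow=(h>20)&(h<30)&(s>200)).items():
        m=m&ok&(W[...,2]>10)&(W[...,2]<150)
        k,lab,st,ce=cv2.connectedComponentsWithStats(m.astype(np.uint8))
        for i in range(1,k):
            if st[i,4]<25: continue
            p=W[lab==i];t=p[p[:,2]>p[:,2].max()-5]
            print(n,name,st[i].tolist(),"med",np.median(p,0).round(),"min",np.percentile(p,3,axis=0).round(),"max",np.percentile(p,97,axis=0).round())
    # top height slices
    z=W[...,2]
    big=cv2.resize(c["pixels"][80:320,90:400] if n=="scene" else c["pixels"][130:320,130:400],None,fx=2.5,fy=2.5,interpolation=cv2.INTER_CUBIC)
    cv2.imwrite(f"pics/{n}0z.png",big[:,:,::-1])
E
```

```text
scene table z -1.1186477322535922
scene blue [108, 220, 23, 10, 75] med [ 460. -223.   74.] min [ 452. -240.   73.] max [ 469. -206.   76.]
scene blue [113, 231, 26, 13, 132] med [ 497. -235.   74.] min [ 486. -252.   72.] max [ 507. -217.   76.]
scene blue [117, 242, 43, 55, 536] med [ 560. -256.   74.] min [ 497. -276.   18.] max [ 583. -227.   76.]
side table z 0.927919375092267
side red [245, 189, 15, 22, 283] med [577.  -9.  77.] min [564. -19.  52.] max [590.  -7.  97.]
side blue [256, 153, 8, 25, 175] med [ 570. -240.   53.] min [ 561. -265.   23.] max [ 579. -233.   77.]
side blue [270, 155, 8, 25, 168] med [ 533. -226.   55.] min [ 524. -249.   23.] max [ 542. -220.   78.]
side blue [284, 157, 9, 23, 139] med [ 495. -216.   60.] min [ 485. -241.   34.] max [ 503. -211.   78.]
side blue [298, 159, 10, 26, 162] med [ 458. -204.   54.] min [ 448. -231.   22.] max [ 466. -199.   77.]
side yellow [284, 177, 13, 28, 299] med [ 492. -117.   46.] min [ 477. -139.   13.] max [ 505. -107.   72.]
```

```bash
python3 - <<'E'
from h import *
# fused top-down colour map 1px=1mm ; x -> right 100..800? y
img=np.zeros((600,800,3),np.uint8);hz=np.full((600,800),-99.)
for n in("scene","side"):
    c=dict(np.load(f"pics/{n}0.npz"));W=cloud(c)
    for p,col in zip(W.reshape(-1,3),c["pixels"].reshape(-1,3)):
        if not np.isfinite(p[0]) or p[2]>150: continue
        i=int(400-p[1]);j=int(p[0]-100)
        for a in(0,1):
          for b in(0,1):
            if 0<=i+a<600 and 0<=j+b<800 and p[2]>hz[i+a,j+b]: hz[i+a,j+b]=p[2];img[i+a,j+b]=col
cv2.imwrite("pics/top0.png",img[:,:,::-1])
E
```

```text
(no output)
```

View pics/top0.png

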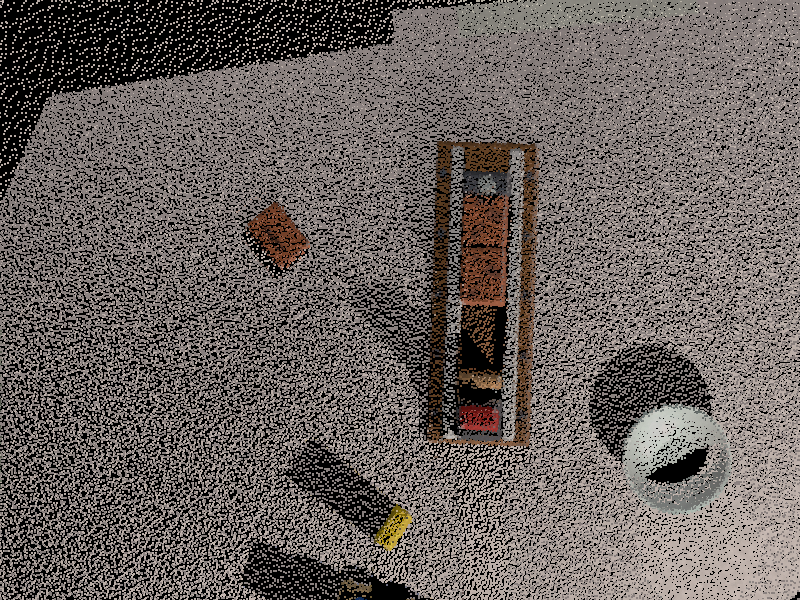

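View pics/side0z.png

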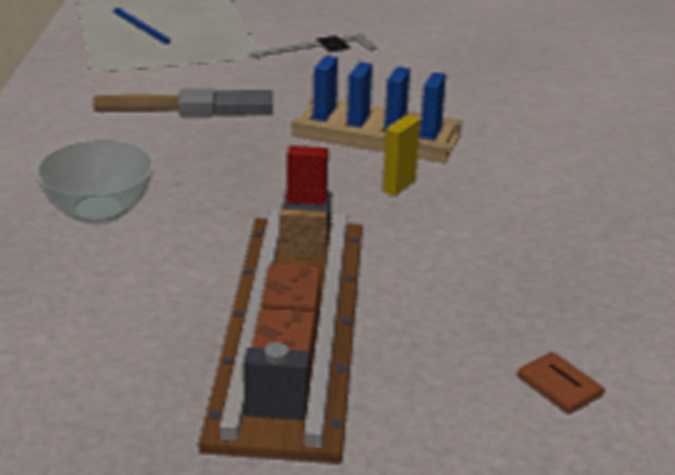

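View pics/scene0z.png

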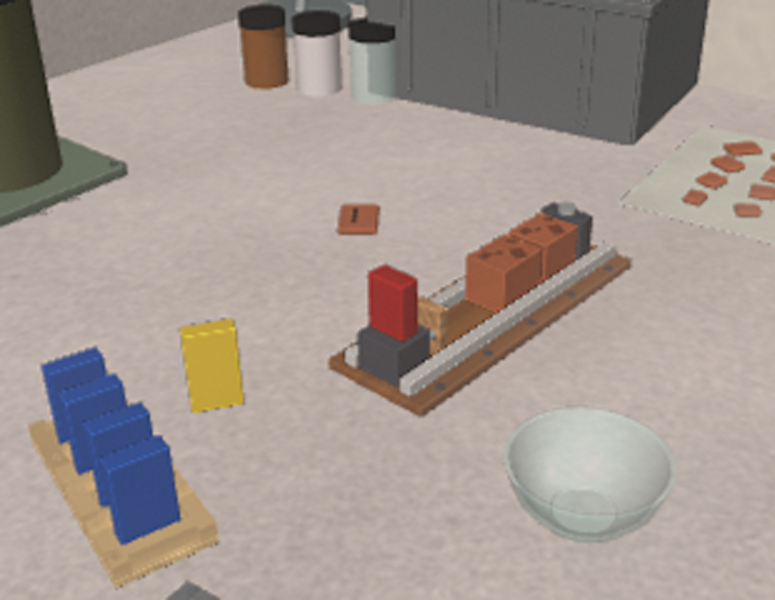

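```bash
python3 - <<'E'
from h import *
off={"scene":1.1,"side":-0.9}
for n in("scene","side"):
    c=dict(np.load(f"pics/{n}0.npz"));W=cloud(c);H=hsv(c).astype(int);W[...,2]+=off[n]
    h,s,v=H[...,0],H[...,1],H[...,2];x,y,z=[W[...,i] for i in range(3)]
    with np.errstate(all='ignore'):
        roi=(x>520)&(x<650)&(y>-60)&(y<275)
        rail=roi&(abs(z-22)<2.5)&(s<60)&(v>110)
        P=W[rail]
        # yaw by minimising spread: fit each side
        for side in(0,1):
            Q=P[(P[:,0]>583-0*P[:,0])==bool(side)]
            a,b=np.polyfit(Q[:,1],Q[:,0],1);r=Q[:,0]-a*Q[:,1]-b
            print(n,"rail",side,len(Q),"slope",a.round(4),"x@y=100",(a*100+b).round(1),"res pct",np.percentile(r,[2,50,98]).round(1),"y",np.percentile(Q[:,1],[1,99]).round())
        base=roi&(abs(z-10)<2.5)&(s>80)
        Q=W[base];print(n,"base x",[np.percentile(Q[abs(Q[:,1]-yy)<15][:,0],[1,99]).round() for yy in(-20,100,220)],"y",np.percentile(Q[:,1],[.5,99.5]).round(1))
        terr=roi&(h<12)&(s>100)&(z>48)&(z<62)
        Q=W[terr];print(n,"brick top z",np.median(Q[:,2]).round(1),"y",np.percentile(Q[:,1],[1,99]).round(1),"x",np.percentile(Q[:,0],[1,99]).round(1))
        # profile of z along y on centre line
        for yy in range(-45,225,3):
            m=roi&(abs(x-(582+0.027*(y-100)))<14)&(abs(y-yy)<1.5)
            if m.sum(): print(yy,":",m.sum(),np.percentile(z[m],[10,50,90]).round().astype(int).tolist(),end=" | ")
        print()
E
```

```text
scene rail 0 78 slope 0.0408 x@y=100 555.1 res pct [-6.3 -0.   5.9] y [-37. 107.]
scene rail 1 465 slope 0.0358 x@y=100 613.1 res pct [-6.5  0.2  5.5] y [-38. 246.]
scene base x [array([531., 630.]), array([560., 633.]), array([622., 637.])] y [-44.  250.8]
scene brick top z 54.6 y [-28.7 203.7] x [564.9 606.5]
-45 : 17 [-1, 0, 6] | -42 : 55 [-1, 5, 10] | -39 : 91 [11, 26, 43] | -36 : 91 [11, 31, 45] | -33 : 16 [45, 46, 47] | -30 : 45 [46, 60, 92] | -27 : 216 [50, 72, 91] | -24 : 18 [91, 95, 97] | -21 : 13 [95, 96, 97] | -18 : 10 [95, 96, 96] | -15 : 13 [95, 96, 97] | -12 : 11 [95, 96, 97] | -9 : 5 [95, 95, 96] | -3 : 1 [46, 46, 46] | 0 : 2 [45, 46, 46] | 12 : 13 [36, 46, 50] | 15 : 56 [22, 43, 55] | 18 : 8 [54, 55, 56] | 21 : 12 [54, 55, 56] | 24 : 2 [54, 54, 55] | 36 : 1 [10, 10, 10] | 39 : 1 [10, 10, 10] | 42 : 3 [9, 10, 10] | 45 : 3 [9, 10, 10] | 48 : 3 [8, 10, 10] | 51 : 8 [9, 10, 11] | 54 : 5 [10, 10, 11] | 57 : 8 [9, 10, 11] | 60 : 6 [10, 10, 11] | 63 : 9 [9, 10, 11] | 66 : 10 [9, 10, 11] | 69 : 8 [9, 10, 11] | 72 : 13 [9, 10, 11] | 75 : 7 [9, 9, 11] | 78 : 9 [9, 10, 11] | 81 
[... 2106 characters left out ...]
5, 57] | 138 : 12 [54, 55, 56] | 141 : 13 [55, 55, 56] | 144 : 21 [54, 55, 56] | 147 : 8 [53, 55, 56] | 150 : 29 [52, 54, 56] | 153 : 13 [52, 53, 55] | 156 : 2 [54, 54, 54] | 159 : 16 [54, 55, 55] | 162 : 12 [54, 55, 56] | 165 : 16 [54, 55, 56] | 168 : 15 [54, 54, 56] | 171 : 16 [54, 55, 56] | 174 : 12 [54, 55, 56] | 177 : 17 [54, 55, 56] | 180 : 18 [54, 55, 56] | 183 : 16 [54, 55, 56] | 186 : 12 [54, 55, 56] | 189 : 19 [54, 55, 56] | 192 : 16 [54, 55, 56] | 195 : 18 [54, 55, 56] | 198 : 10 [55, 55, 56] | 201 : 10 [54, 55, 56] | 204 : 1 [56, 56, 56] | 207 : 6 [57, 58, 63] | 210 : 15 [57, 58, 64] | 213 : 14 [58, 64, 65] | 216 : 20 [57, 63, 64] | 219 : 23 [57, 60, 64] | 222 : 26 [57, 59, 64] |
```

```bash
python3 - <<'E'
from h import *
from scipy.spatial.transform import Rotation as R
c=dict(np.load("pics/scene0.npz"));W=cloud(c)
p=W[120:160,55:130].reshape(-1,3);p=p[np.isfinite(p[:,0])];print("scope",np.percentile(p,[5,50,95],axis=0).round())
p=W[10:50,55:95].reshape(-1,3);p=p[np.isfinite(p[:,0])];print("scopetop",np.percentile(p,[5,50,95],axis=0).round())
print(R.from_quat([0.699,-0.115,0.114,-0.697]).as_matrix().round(3))
E
```

```text
scope [[-161.  -63.   -3.]
 [  42.  -14.   22.]
 [  91.  158.  101.]]
scopetop [[-650.  -54.  200.]
 [  62.   -8.  323.]
 [  92.  461.  348.]]
[[ 0.948 -0.002  0.319]
 [-0.319 -0.003  0.948]
 [-0.001 -1.    -0.003]]
```

Call:
jog_arm:
  deltas:
    - [0.016, -0.038, 0, 0, 0, 0]
    - [0.016, -0.038, 0, 0, 0, 0]
    - [0.016, -0.038, 0, 0, 0, 0]
    - [0.016, -0.038, 0, 0, 0, 0]
    - [0.016, -0.038, 0, 0, 0, 0]
    - [0.016, -0.038, 0, 0, 0, 0]
    - [0.016, -0.038, 0, 0, 0, 0]
    - [0.016, -0.038, 0, 0, 0, 0]
    - [0.016, -0.038, 0, 0, 0, 0]
    - [0.016, -0.038, 0, 0, 0, 0]
    - [0.016, -0.038, 0, 0, 0, 0]
    - [0.016, -0.038, 0, 0, 0, 0]
    - [0.016, -0.038, 0, 0, 0, 0]
    - [0.016, -0.038, 0, 0, 0, 0]
    - [0.016, -0.038, 0, 0, 0, 0]
    - [0.016, -0.038, 0, 0, 0, 0]
    - [0.016, -0.038, 0, 0, 0, 0]
    - [0.016, -0.038, 0, 0, 0, 0]
  fingers: 0

```text
time: 1.6
ee_pos: [460.4, -149.4, 294.6]
orientation: [0.7, -0.111, 0.107, -0.697]
force: [0.9, 0.5, 0.3]
width: 85.3
```

Call:
jog_arm:
  deltas:
    - [0.026, -0.03, 0.0, 0, 0, 0]
    - [0.02, -0.03, 0.0, 0, 0, 0]
    - [0.0, -0.02, 0, 0, 0, 0]
    - [0, 0, 0, 0, 0, 0]

```text
time: 1.93
ee_pos: [508.4, -241.5, 291.9]
orientation: [0.7, -0.115, 0.11, -0.696]
force: [1.1, 0.8, 0.1]
width: 85.4
```

```bash
cat >> h.py <<'E'
from scipy.spatial.transform import Rotation as R
def wrist(name):
    from rig import observe,camera
    s=observe();c=camera("wrist");cv2.imwrite(f"pics/{name}.png",c["pixels"][:,:,::-1])
    T=np.array(c["tool_from_camera"]);Rt=R.from_quat(s["orientation"]).as_matrix()
    Rw=Rt@T[:3,:3];tw=Rt@T[:3,3]+np.array(s["ee_pos"])
    c["R"]=Rw.T;c["t"]=-Rw.T@tw
    np.savez(f"pics/{name}.npz",**c,**{"s_"+k:v for k,v in s.items()})
    print("ee",np.round(s["ee_pos"],1),"jaw",Rt[:,2].round(3),"y",Rt[:,1].round(3),"t",s["time"],"w",s["width"],"F",np.round(s["force"],1),"cam at",tw.round(),)
    return c,s
E
python3 - <<'E'
from h import *
c,s=wrist("w1")
W=cloud(c);print(np.nanmedian(W[...,2]))
H=hsv(c);m=((H[...,0]>105)&(H[...,0]<125)&(H[...,1]>150)).astype(np.uint8)
k,lab,st,ce=cv2.connectedComponentsWithStats(m)
for i in range(1,k):
    if st[i,4]>60: print(st[i].tolist(),np.nanpercentile(W[lab==i],[2,50,98],axis=0).round().tolist())
E
```

```text
ee [ 508.4 -241.5  291.9] jaw [ 0.314  0.95  -0.007] y [-0.007 -0.004 -1.   ] t 1.9333 w 85.43485887026564 F [1.1 0.8 0.1] cam at [ 447. -220.  363.]
1.003465890322991
[246, 126, 39, 16, 581] [[446.0, -239.0, 75.0], [456.0, -221.0, 77.0], [466.0, -203.0, 78.0]]
[248, 158, 37, 22, 746] [[481.0, -250.0, 27.0], [490.0, -232.0, 76.0], [503.0, -214.0, 78.0]]
[251, 190, 37, 27, 889] [[520.0, -259.0, 21.0], [528.0, -241.0, 76.0], [542.0, -223.0, 78.0]]
[250, 220, 35, 30, 982] [[557.0, -273.0, 22.0], [565.0, -255.0, 72.0], [579.0, -237.0, 78.0]]
```

View pics/w1.png

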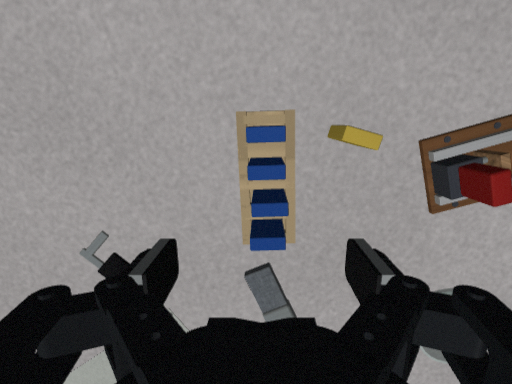

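```bash
cat >> h.py <<'E'
def plates(c,zmin=73,minpts=60):
    W=cloud(c);H=hsv(c)
    m=((H[...,0]>105)&(H[...,0]<125)&(H[...,1]>120)&(W[...,2]>zmin)&(W[...,2]<95)).astype(np.uint8)
    k,lab,st,ce=cv2.connectedComponentsWithStats(m)
    for i in range(1,k):
        if st[i,4]<minpts: continue
        P=W[lab==i]
        (cx,cy),(w,h),a=cv2.minAreaRect(P[:,:2].astype(np.float32))
        if w<h: w,h,a=h,w,a+90
        print("plate",st[i].tolist(),"c",round(cx,1),round(cy,1),"size",round(w,1),round(h,1),"long-axis deg",round((a+90)%180-90,1),"z",np.median(P[:,2]).round(1))
E
python3 - <<'E'
from h import *
plates(dict(np.load("pics/w1.npz")))
for n in("scene","side"): print(n);plates(dict(np.load(f"pics/{n}0.npz")),72 if n=="scene" else 74,10)
E
```

```text
plate [246, 126, 39, 17, 592] c 456.3 -221.5 size 38.3 15.0 long-axis deg 73.5 z 76.6
plate [248, 164, 37, 16, 564] c 492.8 -232.6 size 37.6 15.8 long-axis deg 72.9 z 76.4
plate [251, 201, 37, 16, 525] c 532.3 -241.8 size 38.6 16.0 long-axis deg 73.8 z 76.4
plate [250, 235, 35, 15, 484] c 568.9 -256.2 size 38.0 16.2 long-axis deg 72.6 z 76.3
scene
plate [107, 220, 24, 11, 116] c 459.9 -222.4 size 38.8 15.0 long-axis deg 75.8 z 74.3
plate [113, 230, 26, 13, 155] c 494.6 -233.2 size 38.2 18.5 long-axis deg 75.9 z 74.4
plate [123, 242, 27, 13, 171] c 534.7 -242.5 size 38.6 18.8 long-axis deg 75.5 z 74.5
plate [130, 255, 27, 14, 199] c 571.8 -256.6 size 38.9 18.0 long-axis deg 76.7 z 74.5
side
plate [256, 152, 9, 7, 36] c 569.1 -255.3 size 38.0 13.0 long-axis deg 74.7 z 76.3
plate [270, 155, 9, 7, 39] c 531.5 -240.6 size 44.0 13.4 long-axis deg 68.8 z 76.5
plate [285, 157, 9, 7, 40] c 493.4 -228.6 size 39.1 13.2 long-axis deg 69.6 z 76.3
plate [300, 159, 8, 7, 38] c 455.6 -221.2 size 40.0 13.1 long-axis deg 73.0 z 76.4
```

Call:
jog_arm:
  deltas:
    - [0.03, -0.0075, -0.01, 0.003, -0.006, 0.026]
    - [0.03, -0.0075, -0.02, 0, 0, 0]
    - [0, 0, -0.035, 0, 0, 0]
    - [0, 0, -0.035, 0, 0, 0]
    - [0, 0, -0.03, 0, 0, 0]
    - [0, 0, 0, 0, 0, 0]

```text
time: 2.48
ee_pos: [568.6, -247.7, 158.6]
orientation: [-0.698, 0.102, -0.102, 0.701]
force: [-1.9, 0.3, -1.5]
width: 85.5
```

```bash
python3 - <<'E'
from h import *
c,s=wrist("w2");plates(c)
E
```

```text
ee [ 568.6 -247.7  158.6] jaw [0.285 0.958 0.003] y [ 0.     0.004 -1.   ] t 2.4833 w 85.47697572180884 F [-1.9  0.3 -1.5] cam at [ 506. -229.  229.]
plate [206, 0, 82, 38, 3026] c 456.8 -221.4 size 39.6 15.9 long-axis deg 73.7 z 76.6
plate [209, 86, 76, 32, 2374] c 493.6 -232.8 size 39.2 15.5 long-axis deg 73.4 z 76.6
plate [217, 163, 71, 29, 2015] c 532.9 -241.8 size 39.1 16.1 long-axis deg 73.5 z 76.5
plate [215, 229, 66, 27, 1687] c 569.6 -256.1 size 39.1 16.6 long-axis deg 74.4 z 76.4
```

View pics/w2.png

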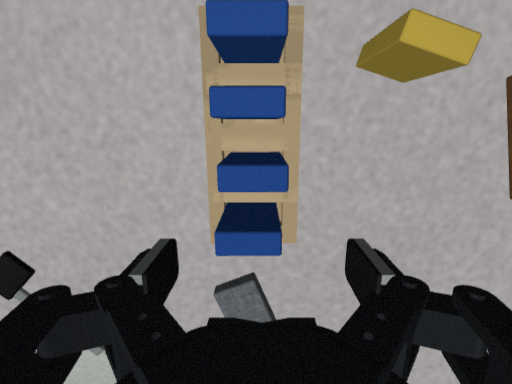

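Call:
jog_arm:
  deltas:
    - [0.001, -0.0085, -0.015, 0, 0, 0]
    - [0, 0, -0.02, 0, 0, 0]
    - [0, 0, 0, 0, 0, 0]

```text
time: 2.78
ee_pos: [573.4, -255.2, 132.5]
orientation: [-0.7, 0.097, -0.104, 0.7]
force: [-0.6, 1.2, -0.4]
width: 85.1
```

Call:
jog_arm:
  deltas:
    - [0, 0, 0, 0, 0, 0]
    - [0, 0, 0, 0, 0, 0]
    - [0, 0, 0, 0, 0, 0]
    - [0, 0, 0, 0, 0, 0]
    - [0, 0, 0, 0, 0, 0]
    - [0, 0, 0, 0, 0, 0]
  fingers: 255
  newtons: 40

```text
time: 3.28
ee_pos: [578.1, -256.0, 144.9]
orientation: [0.702, -0.091, 0.109, -0.698]
force: [0.1, 0.8, -0.1]
width: 37.8
```

```bash
python3 - <<'E'
from h import *
c,s=wrist("w3");plates(c)
for i in range(4):
    from rig import observe; s=observe();print(np.round(s["ee_pos"],1),s["time"],np.round(s["joint_velocities"],3),s["width"])
E
```

```text
ee [ 578.1 -256.   144.9] jaw [ 0.28   0.96  -0.002] y [ 0.024 -0.01  -1.   ] t 3.2833 w 37.82737677230366 F [ 0.1  0.8 -0.1] cam at [ 514. -237.  214.]
plate [215, 50, 88, 38, 3230] c 493.8 -232.7 size 39.6 15.5 long-axis deg 73.6 z 76.5
plate [223, 140, 81, 33, 2526] c 532.8 -241.9 size 39.5 15.7 long-axis deg 73.7 z 76.5
plate [223, 218, 77, 35, 2357] c 572.9 -254.5 size 39.5 17.7 long-axis deg 74.5 z 79.8
[ 578.2 -256.1  145. ] 3.3333 [-0.001  0.006  0.004 -0.    -0.005 -0.001] 38.225654547018245
[ 578.2 -256.1  145. ] 3.3333 [-0.001  0.006  0.004 -0.    -0.005 -0.001] 38.225654547018245
[ 578.2 -256.1  145. ] 3.3333 [-0.001  0.006  0.004 -0.    -0.005 -0.001] 38.225654547018245
[ 578.2 -256.1  145. ] 3.3333 [-0.001  0.006  0.004 -0.    -0.005 -0.001] 38.225654547018245
```

View pics/w3.png

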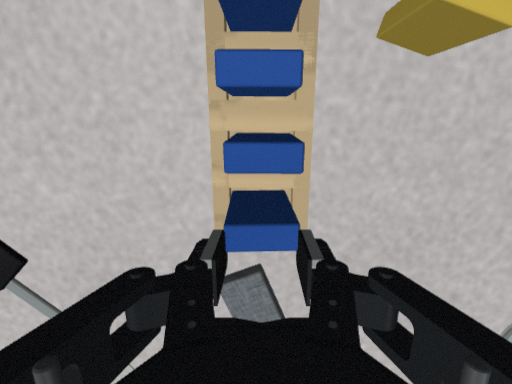

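Call:
jog_arm:
  deltas:
    - [0, 0, -0.003, 0, 0, 0]
    - [0, 0, 0, 0, 0, 0]

```text
time: 3.5
ee_pos: [578.3, -256.2, 142.3]
orientation: [0.702, -0.091, 0.109, -0.698]
force: [-0.1, -0.1, -0.3]
width: 38.2
```

Call:
jog_arm:
  deltas:
    - [0, 0, 0, 0, 0, 0]
    - [0, 0, 0, 0, 0, 0]
    - [0, 0, 0, 0, 0, 0]
    - [0, 0, 0, 0, 0, 0]
  fingers: 60

```text
time: 3.83
ee_pos: [578.0, -256.2, 141.5]
orientation: [0.702, -0.091, 0.109, -0.698]
force: [-0.3, -0.2, 0.3]
width: 65.4
```

```bash
python3 - <<'E'
from h import *
c,s=wrist("w4");plates(c)
E
```

```text
ee [ 578.  -256.2  141.5] jaw [ 0.28   0.96  -0.002] y [ 0.024 -0.009 -1.   ] t 3.8333 w 65.35086013029694 F [-0.3 -0.2  0.3] cam at [ 513. -237.  210.]
plate [214, 48, 90, 40, 3397] c 493.8 -232.7 size 39.3 15.6 long-axis deg 73.3 z 76.6
plate [223, 141, 82, 34, 2677] c 532.9 -241.9 size 39.3 15.9 long-axis deg 73.6 z 76.5
plate [219, 222, 75, 30, 2175] c 571.9 -257.3 size 39.2 16.2 long-axis deg 73.6 z 76.4
```

Call:
jog_arm:
  deltas:
    - [-0.006, -0.001, -0.003, 0.009, 0.024, 0]
    - [0, 0, -0.008, 0, 0, 0]
    - [0, 0, 0, 0, 0, 0]

```text
time: 4.13
ee_pos: [571.4, -257.4, 129.8]
orientation: [0.7, -0.101, 0.099, -0.7]
force: [-0.4, -0.7, -1.3]
width: 65.2
```

Call:
jog_arm:
  deltas:
    - [0, 0, -0.006, 0, 0, 0]
    - [0, 0, 0, 0, 0, 0]

```text
time: 4.3
ee_pos: [571.0, -257.3, 122.4]
orientation: [-0.7, 0.101, -0.099, 0.7]
force: [0.1, 1.3, -0.1]
width: 65.5
```

Call:
jog_arm:
  deltas:
    - [0, 0, 0, 0, 0, 0]
    - [0, 0, 0, 0, 0, 0]
    - [0, 0, 0, 0, 0, 0]
  fingers: 255
  newtons: 40

```text
time: 4.55
ee_pos: [570.7, -257.2, 121.6]
orientation: [-0.7, 0.102, -0.099, 0.7]
force: [-0.2, -0.4, 1.4]
width: 39.7
```

Call:
jog_arm:
  deltas:
    - [0, 0, 0, 0, 0, 0]
    - [0, 0, 0, 0, 0, 0]

```text
time: 4.72
ee_pos: [570.8, -257.1, 121.8]
orientation: [-0.7, 0.102, -0.099, 0.7]
force: [0.5, -0.5, 0.1]
width: 39.4
```

Call:
jog_arm:
  deltas:
    - [0, 0, 0.01, 0, 0, 0]
    - [0, 0, 0.03, 0, 0, 0]
    - [0, 0, 0.035, 0, 0, 0]
    - [0, 0.01, 0.035, 0, 0, -0.1]
    - [0.001, 0.031, 0, 0, 0, -0.12]
    - [0.001, 0.031, 0, 0, 0, -0.12]
    - [0.001, 0.031, 0, 0, 0, -0.12]
    - [0.001, 0.031, 0, 0, 0, -0.12]
    - [0.001, 0.031, 0, 0, 0, -0.12]
    - [0.001, 0.031, 0, 0, 0, -0.12]
    - [0.001, 0.031, 0, 0, 0, -0.12]
    - [0.001, 0.031, 0, 0, 0, -0.12]
    - [0.001, 0.031, 0, 0, 0, -0.12]
    - [0.001, 0.031, 0, 0, 0, -0.12]
    - [0.001, 0.02, 0, 0, 0, 0]
    - [0, 0, 0, 0, 0, 0]

```text
time: 6.05
ee_pos: [581.0, 96.1, 253.2]
orientation: [0.48, -0.51, 0.522, -0.488]
force: [0.5, 0.3, 0.3]
width: 39.1
```

```bash
python3 - <<'E'
from h import *
c,s=wrist("w5")
E
```

```text
ee [581.   96.1 253.2] jaw [ 0.998 -0.064  0.02 ] y [ 0.02  -0.005 -1.   ] t 6.05 w 39.10505720654991 F [0.5 0.3 0.3] cam at [584. 162. 324.]
```

View pics/w5.png

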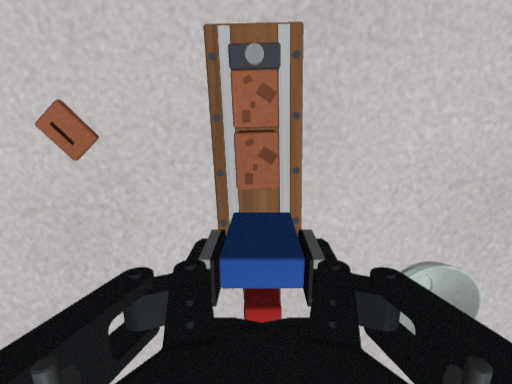

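```bash
cat > jig.py <<'E'
from h import *
def jig(c,xc=582):
    W=cloud(c);H=hsv(c).astype(int);h,s,v=[H[...,i] for i in range(3)];x,y,z=[W[...,i] for i in range(3)]
    with np.errstate(all='ignore'):
        roi=(abs(x-xc)<70)&(y>-50)&(y<280)
        tab=(abs(z)<6);print("tab z",np.median(z[tab]).round(1))
        rail=roi&(abs(z-22)<4)&(s<60)&(v>110)
        P=W[rail];ab=[]
        for sd in(0,1):
            Q=P[(P[:,0]>xc)==bool(sd)]
            a,b=np.polyfit(Q[:,1],Q[:,0],1);ab.append((a,b));r=Q[:,0]-a*Q[:,1]-b
            print("rail",sd,len(Q),"slope",a.round(4),"x@100",(a*100+b).round(1),np.percentile(r,[2,98]).round(1),"z",np.median(Q[:,2]).round(1),"y",np.percentile(Q[:,1],[0.5,99.5]).round())
        a=np.mean([q[0] for q in ab]);b=np.mean([q[1] for q in ab]);print("centre x = %.1f + %.4f*(y-100)"%(b+100*a,a))
        t=roi&(h<14)&(s>90)&(z>51)&(z<60)&(y>60);Q=W[t]
        print("top y",np.percentile(Q[:,1],[0.2,1,99,99.8]).round(1),"x at y110",np.percentile(Q[abs(Q[:,1]-115)<12][:,0],[1,99]).round(1),"x at y180",np.percentile(Q[abs(Q[:,1]-180)<12][:,0],[1,99]).round(1),"z",np.median(Q[:,2]).round(1))
        m=roi&(y>145)&(y<162)&(h<14)&(z>30)&(z<53);Q=W[m]
        hist,e=np.histogram(W[t][:,1],bins=np.arange(144,164));print("crack hist",dict(zip(e[:-1].tolist(),hist.tolist())))
        m=roi&(abs(x-xc)<10)&(h<20)&(s>80)&(z<14)&(z>7)&(y>30)&(y<110);
        if m.sum(): print("floor y",np.percentile(y[m],[1,99]).round(1))
E
python3 - <<'E'
from jig import *
c=dict(np.load("pics/w5.npz"));jig(c)
W=cloud(c);H=hsv(c)
m=(H[...,0]>105)&(H[...,0]<125)&(H[...,1]>120)&(W[...,2]>80);P=W[m]
zt=np.percentile(P[:,2],95);print("held top",zt);T=P[P[:,2]>zt-3];print(cv2.minAreaRect(T[:,:2].astype(np.float32)))
F=P[P[:,2]<zt-15];A=np.c_[F[:,0],F[:,2],np.ones(len(F))];print("front plane y=",np.linalg.lstsq(A,F[:,1],rcond=None)[0])
E
```

```text
tab z 0.5
rail 0 1983 slope 0.0377 x@100 552.0 [-5.1  5.7] z 22.5 y [-34. 252.]
rail 1 2022 slope 0.0403 x@100 610.6 [-5.6  5.2] z 22.5 y [ 61. 250.]
centre x = 581.3 + 0.0390*(y-100)
top y [ 98.3  99.5 205.9 226.7] x at y110 [561.1 602. ] x at y180 [563.4 604.2] z 55.6
crack hist {144: 46, 145: 45, 146: 47, 147: 50, 148: 50, 149: 47, 150: 47, 151: 50, 152: 42, 153: 23, 154: 0, 155: 0, 156: 19, 157: 44, 158: 47, 159: 49, 160: 50, 161: 50, 162: 48}
floor y [59.3 87.3]
held top 262.1270670957322
((580.5631103515625, 109.09333038330078), (21.879180908203125, 121.81288146972656), 76.93468475341797)
front plane y= [-5.43624209e-02 -1.15753632e-01  1.52621371e+02]
```

```bash
cat >> h.py <<'E'
def held(c,ee):
    W=cloud(c);H=hsv(c)
    m=(H[...,0]>105)&(H[...,0]<125)&(H[...,1]>120)&(abs(W[...,0]-ee[0])<40)&(abs(W[...,1]-ee[1])<45)&(W[...,2]<ee[2]-30)&(W[...,2]>ee[2]-120);P=W[m]
    zt=np.percentile(P[:,2],97);T=P[P[:,2]>zt-4];r=cv2.minAreaRect(T[:,:2].astype(np.float32));print("held top z",zt.round(1),"rect",np.round(r[0],1),np.round(r[1],1),round(r[2],1))
    F=P[P[:,2]<zt-6];A=np.c_[F[:,0]-ee[0],F[:,2]-zt,np.ones(len(F))]
    for _ in range(4):
        k=np.linalg.lstsq(A,F[:,1],rcond=None)[0];e=abs(A@k-F[:,1])<2*np.std(A@k-F[:,1])+.3;A,F=A[e],F[e]
    print("front face: dy/dx %.3f dy/dz %.3f y_top %.1f"%tuple(k),len(F),"z",F[:,2].min().round(),F[:,2].max().round())
E
python3 - <<'E'
from h import *
c=dict(np.load("pics/w5.npz"));held(c,c["s_ee_pos"])
E
```

```text
held top z 209.1 rect [576.8  96.2] [21.4 51.9] 88.0
front face: dy/dx -0.065 dy/dz 0.007 y_top 102.0 2766 z 142.0 203.0
```

Call:
jog_arm:
  deltas:
    - [0, -0.0085, -0.02, 0.005, 0.02, 0.027]
    - [0, 0, -0.035, 0, 0, 0]
    - [0, 0, -0.015, 0, 0, 0]
    - [0, 0, 0, 0, 0, 0]

```text
time: 6.43
ee_pos: [583.6, 83.6, 187.2]
orientation: [0.49, -0.505, 0.512, -0.493]
force: [-0.9, -1.0, -0.3]
width: 39.3
```

```bash
python3 - <<'E'
from h import *
c,s=wrist("w6");held(c,s["ee_pos"])
E
```

```text
ee [583.6  83.6 187.2] jaw [ 0.999 -0.034  0.011] y [ 0.011 -0.003 -1.   ] t 6.4333 w 39.269322284421584 F [-0.9 -1.  -0.3] cam at [585. 149. 258.]
held top z 143.1 rect [578.2  83.5] [21.7 52.6] 89.8
front face: dy/dx -0.033 dy/dz 0.006 y_top 89.6 2769 z 76.0 137.0
```

View pics/w6.png

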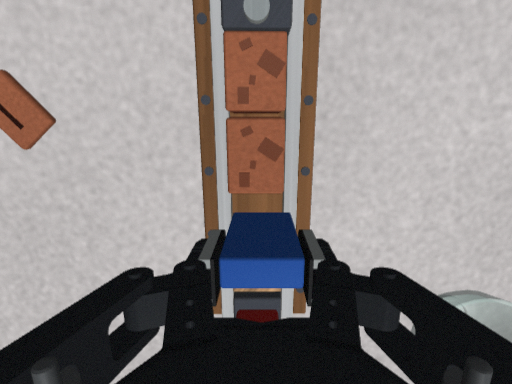

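Call:
jog_arm:
  deltas:
    - [-0.003, 0.004, -0.01, 0.003, 0.011, 0]
    - [0, 0, -0.015, 0, 0, 0]
    - [0, 0, 0, 0, 0, 0]

```text
time: 6.73
ee_pos: [582.8, 85.8, 166.0]
orientation: [0.49, -0.508, 0.51, -0.492]
force: [-1.2, 1.1, -0.5]
width: 39.6
```

```bash
cat >> h.py <<'E'
def platex(c,ee):
    W=cloud(c);H=hsv(c)
    m=(H[...,0]>105)&(H[...,0]<125)&(H[...,1]>120)&(abs(W[...,0]-ee[0])<40)&(abs(W[...,1]-ee[1])<45)
    P=W[m]
    for z in range(int(ee[2]-115),int(ee[2]-50),15):
        Q=P[abs(P[:,2]-z)<4]
        if len(Q)>40: print("z",z,"x",np.percentile(Q[:,0],[1,99]).round(1),"mid",np.mean(np.percentile(Q[:,0],[1,99])).round(1),"y",np.median(Q[:,1]).round(1))
E
python3 - <<'E'
from jig import *
c,s=wrist("w7");held(c,s["ee_pos"]);platex(c,s["ee_pos"]);jig(c)
E
```

```text
ee [582.8  85.8 166. ] jaw [ 0.999 -0.037  0.005] y [ 0.005 -0.    -1.   ] t 6.7333 w 39.64956349747612 F [-1.2  1.1 -0.5] cam at [585. 151. 237.]
held top z 121.8 rect [583.2  86.1] [21.3 41. ] 89.2
front face: dy/dx -0.037 dy/dz 0.003 y_top 91.9 2745 z 54.0 116.0
z 65 x [564.3 601.9] mid 583.1 y 91.7
z 80 x [564.1 601.6] mid 582.9 y 91.8
z 95 x [563.8 601.9] mid 582.9 y 91.8
z 110 x [563.6 602.3] mid 582.9 y 91.9
tab z 0.5
rail 0 3271 slope 0.0302 x@100 551.9 [-4.8  5.3] z 22.6 y [-14. 231.]
rail 1 3737 slope 0.0389 x@100 610.9 [-5.6  5.3] z 22.5 y [-17. 228.]
centre x = 581.4 + 0.0346*(y-100)
top y [ 98.6  99.9 205.6 206.5] x at y110 [561.1 601.6] x at y180 [563.4 603.8] z 55.6
crack hist {144: 108, 145: 101, 146: 111, 147: 104, 148: 105, 149: 112, 150: 101, 151: 106, 152: 88, 153: 24, 154: 0, 155: 6, 156: 70, 157: 111, 158: 113, 159: 115, 160: 111, 161: 121, 162: 111}
floor y [78.3 85.3]
```

Call:
jog_arm:
  deltas:
    - [-0.002, 0.001, -0.008, 0, 0.005, 0]
    - [0, 0, -0.01, 0, 0, 0]
    - [0, 0, 0, 0, 0, 0]

```text
time: 7.03
ee_pos: [583.8, 86.8, 152.1]
orientation: [0.488, -0.507, 0.511, -0.493]
force: [-0.3, -0.7, -0.9]
width: 39.7
```

```bash
python3 - <<'E'
from jig import *
c,s=wrist("w8");held(c,s["ee_pos"]);platex(c,s["ee_pos"])
E
```

```text
ee [583.8  86.8 152.1] jaw [ 0.999 -0.037  0.009] y [ 0.009 -0.    -1.   ] t 7.0333 w 39.67704728407591 F [-0.3 -0.7 -0.9] cam at [585. 152. 223.]
held top z 107.9 rect [578.4  85.7] [53.3 21. ] 2.2
front face: dy/dx -0.036 dy/dz 0.003 y_top 92.9 2747 z 41.0 102.0
z 52 x [566.  602.7] mid 584.3 y 92.7
z 67 x [565.5 602.7] mid 584.1 y 92.8
z 82 x [564.9 603.2] mid 584.1 y 92.8
z 97 x [564.7 603.5] mid 584.1 y 92.9
```

Call:
jog_arm:
  deltas:
    - [-0.004, 0, -0.003, 0, 0.009, 0]
    - [-0.0005, 0, -0.003, 0, 0, 0]

```text
time: 7.25
ee_pos: [580.4, 87.0, 147.8]
orientation: [0.49, -0.508, 0.51, -0.491]
force: [-0.7, 0.7, -0.7]
width: 39.4
```

```bash
python3 - <<'E'
from jig import *
c,s=wrist("w9");held(c,s["ee_pos"]);platex(c,s["ee_pos"])
E
```

```text
ee [580.4  87.  147.8] jaw [ 0.999 -0.037  0.003] y [ 0.003 -0.    -1.   ] t 7.25 w 39.35432655780359 F [-0.7  0.7 -0.7] cam at [582. 153. 219.]
held top z 103.6 rect [575.4  87.7] [21.4 49.5] 85.8
front face: dy/dx -0.037 dy/dz 0.004 y_top 93.1 2633 z 41.0 98.0
z 47 x [561.6 599.4] mid 580.5 y 92.9
z 62 x [561.6 598.9] mid 580.3 y 93.0
z 77 x [561.2 599.3] mid 580.2 y 93.0
z 92 x [560.9 599.5] mid 580.2 y 93.1
```

Call:
jog_arm:
  deltas:
    - [0, 0, -0.006, 0, 0, 0]
    - [-0.0005, 0, -0.006, 0, 0.002, 0]
    - [-0.0005, 0, -0.006, 0, 0.002, 0]

```text
time: 7.55
ee_pos: [580.5, 87.1, 129.8]
orientation: [0.49, -0.508, 0.51, -0.491]
force: [0.4, 0.1, -0.7]
width: 39.1
```

Into the channel cleanly; seat and release.

Call:
jog_arm:
  deltas:
    - [0, 0, -0.003, 0, 0, 0]
    - [0, 0, 0, 0, 0, 0]

```text
time: 7.72
ee_pos: [580.0, 87.0, 125.6]
orientation: [0.491, -0.509, 0.509, -0.491]
force: [-0.7, -0.4, 8.9]
width: 39.1
```

Call:
jog_arm:
  deltas:
    - [0, 0, 0, 0, 0, 0]
    - [0, 0, 0, 0, 0, 0]
    - [0, 0, 0, 0, 0, 0]
  fingers: 90

```text
time: 7.97
ee_pos: [580.2, 87.0, 125.0]
orientation: [0.491, -0.509, 0.509, -0.491]
force: [-0.2, -0.0, -0.6]
width: 55.4
```

Call:
jog_arm:
  deltas:
    - [0, 0, 0.01, 0, 0, 0]
    - [0, 0, 0.02, 0, 0, 0]
    - [0, 0, 0.035, 0, 0, 0]
    - [-0.004, -0.03, 0, 0, 0, 0.12]
    - [-0.004, -0.03, 0, 0, 0, 0.12]
    - [-0.004, -0.03, 0, 0, 0, 0.12]
    - [-0.004, -0.03, 0, 0, 0, 0.12]
    - [-0.004, -0.03, 0, 0, 0, 0.12]
    - [-0.004, -0.03, 0, 0, 0, 0.12]
    - [-0.004, -0.03, 0, 0, 0, 0.12]
    - [-0.004, -0.03, 0, 0, 0, 0.12]
    - [-0.004, -0.03, 0, 0, 0, 0.12]
    - [-0.004, -0.03, 0, 0, 0, 0.12]
    - [-0.004, -0.02, 0, 0, 0, 0.12]
    - [0, -0.005, 0, 0, 0, 0]
    - [0, 0, 0, 0, 0, 0]

```text
time: 9.3
ee_pos: [534.2, -252.1, 206.4]
orientation: [0.702, -0.079, 0.09, -0.702]
force: [0.7, 0.5, -0.2]
width: 55.1
```

```bash
python3 - <<'E'
from jig import *
c,s=wrist("w10");plates(c)
from rig import camera
c=camera("scene");np.savez("pics/scene1.npz",**c);cv2.imwrite("pics/scene1z.png",cv2.resize(c["pixels"][140:300,90:400],None,fx=2.5,fy=2.5)[:,:,::-1])
E
```

```text
ee [ 534.2 -252.1  206.4] jaw [0.238 0.971 0.002] y [ 0.016 -0.002 -1.   ] t 9.3 w 55.09330950134723 F [ 0.7  0.5 -0.2] cam at [ 469. -236.  276.]
plate [249, 80, 59, 27, 1402] c 456.7 -221.2 size 39.1 15.2 long-axis deg 73.5 z 76.6
plate [246, 138, 56, 25, 1236] c 493.2 -232.6 size 39.0 16.0 long-axis deg 73.4 z 76.5
plate [248, 193, 53, 23, 1071] c 532.6 -241.7 size 39.0 16.2 long-axis deg 73.9 z 76.4
```

View pics/scene1z.png

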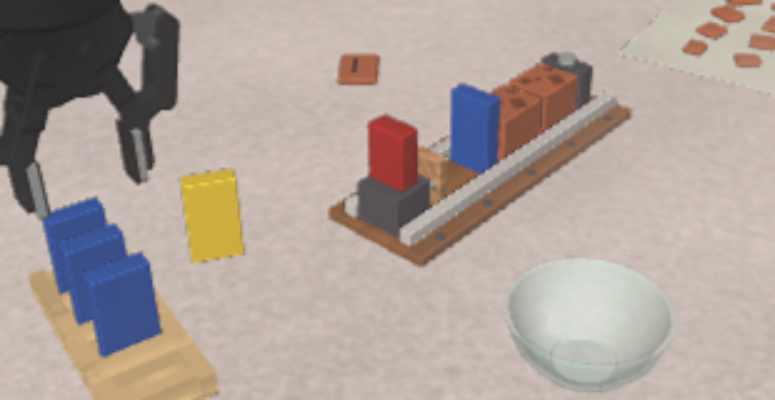

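Call:
jog_arm:
  deltas:
    - [-0.001, 0.0105, -0.015, 0.002, 0.016, -0.045]
    - [0, 0, -0.03, 0, 0, 0]
    - [0, 0, -0.012, 0, 0, 0]
    - [0, 0, 0, 0, 0, 0]
  fingers: 70

```text
time: 9.73
ee_pos: [535.9, -234.1, 150.4]
orientation: [-0.7, 0.099, -0.102, 0.7]
force: [0.2, -0.1, -0.6]
width: 61.9
```

```bash
python3 - <<'E'
from jig import *
c,s=wrist("w11");plates(c)
E
```

```text
ee [ 535.9 -234.1  150.4] jaw [0.281 0.96  0.001] y [ 0.004 -0.    -1.   ] t 9.7333 w 61.90713372947947 F [ 0.2 -0.1 -0.6] cam at [ 473. -215.  221.]
plate [200, 76, 81, 34, 2683] c 456.8 -221.4 size 39.3 15.2 long-axis deg 73.4 z 76.6
plate [203, 154, 76, 31, 2247] c 493.1 -232.6 size 39.4 15.8 long-axis deg 73.6 z 76.5
plate [211, 226, 71, 29, 1933] c 532.9 -241.8 size 39.2 16.7 long-axis deg 73.8 z 76.4
```

Call:
jog_arm:
  deltas:
    - [-0.0035, -0.008, 0, 0, 0.004, 0]
    - [0, 0, -0.006, 0, 0, 0]
    - [0, 0, -0.008, 0, 0, 0]

```text
time: 10.03
ee_pos: [534.9, -242.4, 140.6]
orientation: [0.701, -0.097, 0.102, -0.699]
force: [0.6, 0.6, -0.3]
width: 61.8
```

Call:
jog_arm:
  deltas:
    - [0, 0, -0.008, 0, 0, 0]
    - [0, 0, -0.005, 0, 0, 0]
    - [0, 0, 0, 0, 0, 0]

```text
time: 10.28
ee_pos: [534.8, -243.1, 126.3]
orientation: [0.701, -0.098, 0.102, -0.699]
force: [0.1, 0.2, -0.7]
width: 61.9
```

Call:
jog_arm:
  deltas:
    - [-0.002, 0.001, -0.004, 0, 0.005, 0]
    - [0, 0, 0, 0, 0, 0]

```text
time: 10.45
ee_pos: [532.5, -242.1, 121.5]
orientation: [0.701, -0.1, 0.1, -0.699]
force: [-0.8, -0.1, -0.1]
width: 62.0
```

Call:
jog_arm:
  deltas:
    - [0, 0, 0, 0, 0, 0]
    - [0, 0, 0, 0, 0, 0]
    - [0, 0, 0, 0, 0, 0]
    - [0, 0, 0, 0, 0, 0]
  fingers: 255
  newtons: 40

```text
time: 10.78
ee_pos: [532.7, -242.3, 122.0]
orientation: [0.701, -0.1, 0.101, -0.698]
force: [-0.2, 0.7, -0.7]
width: 39.4
```

Call:
jog_arm:
  deltas:
    - [0, 0, 0.01, 0, 0, 0]
    - [0, 0, 0.025, 0, 0, 0]
    - [0, 0, 0.033, 0, 0, 0]
    - [0, 0.005, 0.033, 0, 0, -0.1]
    - [0.004, 0.026, 0, 0, 0, -0.12]
    - [0.004, 0.027, 0, 0, 0, -0.12]
    - [0.004, 0.027, 0, 0, 0, -0.12]
    - [0.004, 0.027, 0, 0, 0, -0.12]
    - [0.004, 0.027, 0, 0, 0, -0.12]
    - [0.004, 0.027, 0, 0, 0, -0.12]
    - [0.004, 0.027, 0, 0, 0, -0.12]
    - [0.004, 0.027, 0, 0, 0, -0.12]
    - [0.004, 0.027, 0, 0, 0, -0.12]
    - [0.004, 0.027, 0, 0, 0, -0.1]
    - [0.004, 0.015, 0, 0, 0, 0]
    - [0, 0, 0, 0, 0, 0]

```text
time: 12.12
ee_pos: [577.4, 58.5, 243.3]
orientation: [0.488, -0.506, 0.517, -0.489]
force: [-0.3, -0.7, -0.4]
width: 39.3
```

```bash
python3 - <<'E'
from jig import *
c,s=wrist("w12");held(c,s["ee_pos"]);platex(c,s["ee_pos"]);plates(c)
E
```

```text
ee [577.4  58.5 243.3] jaw [ 0.999 -0.045  0.012] y [ 0.012 -0.01  -1.   ] t 12.1167 w 39.298717341506986 F [-0.3 -0.7 -0.4] cam at [579. 125. 313.]
held top z 199.2 rect [578.3  59.3] [20.9 60.7] 86.3
front face: dy/dx -0.046 dy/dz 0.006 y_top 65.3 2760 z 132.0 193.0
z 143 x [559.8 597. ] mid 578.4 y 64.9
z 158 x [559.5 597.2] mid 578.3 y 65.0
z 173 x [559.2 597.1] mid 578.1 y 65.1
z 188 x [558.5 597.4] mid 578.0 y 65.2
plate [238, 158, 47, 20, 928] c 579.7 85.2 size 39.0 16.0 long-axis deg -2.2 z 80.5
```

View pics/w12.png

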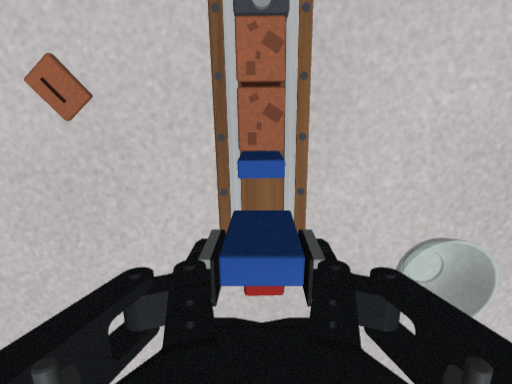

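Call:
jog_arm:
  deltas:
    - [0.0005, 0.0075, -0.02, 0.01, 0.012, 0.008]
    - [0, 0, -0.035, 0, 0, 0]
    - [0, 0, -0.023, 0, 0, 0]
    - [-0.001, 0, -0.006, 0, 0.005, 0]
    - [0, 0, 0, 0, 0, 0]

```text
time: 12.58
ee_pos: [578.4, 61.1, 162.5]
orientation: [0.491, -0.507, 0.511, -0.49]
force: [-0.8, 0.5, -0.1]
width: 39.3
```

```bash
python3 - <<'E'
from jig import *
c,s=wrist("w13");held(c,s["ee_pos"]);platex(c,s["ee_pos"]);plates(c)
E
```

```text
ee [578.4  61.1 162.5] jaw [ 0.999 -0.037  0.003] y [ 0.003 -0.004 -1.   ] t 12.5833 w 39.25937457728729 F [-0.8  0.5 -0.1] cam at [580. 127. 233.]
held top z 118.2 rect [578.9  60.6] [17.6 41.1] 87.9
front face: dy/dx 0.011 dy/dz -0.310 y_top 66.2 5254 z 43.0 112.0
z 47 x [561.6 598.2] mid 579.9 y 92.9
z 62 x [560.3 597.8] mid 579.1 y 68.6
z 77 x [560.1 598.7] mid 579.4 y 84.6
z 92 x [559.7 597.2] mid 578.5 y 68.1
z 107 x [558.9 597.7] mid 578.3 y 68.1
plate [228, 181, 70, 30, 1995] c 579.7 85.3 size 39.6 15.8 long-axis deg -2.2 z 80.4
plate [225, 221, 74, 16, 961] c 578.5 68.0 size 39.0 1.4 long-axis deg -2.4 z 85.0
```

Call:
jog_arm:
  deltas:
    - [0.001, 0.004, -0.004, 0.004, 0.003, 0]
    - [0, 0, -0.008, 0, 0, 0]
    - [-0.001, 0, -0.005, 0, 0.002, 0]

```text
time: 12.88
ee_pos: [582.1, 63.6, 150.5]
orientation: [0.488, -0.508, 0.512, -0.492]
force: [0.0, -0.4, -0.7]
width: 39.2
```

```bash
python3 - <<'E'
from jig import *
c,s=wrist("w14");plates(c,84);
E
```

```text
ee [582.1  63.6 150.5] jaw [ 0.999 -0.039  0.008] y [ 0.008 -0.    -1.   ] t 12.8833 w 39.188341009597615 F [ 0.  -0.4 -0.7] cam at [584. 129. 221.]
plate [222, 236, 80, 11, 686] c 582.4 70.8 size 39.6 2.3 long-axis deg -0.8 z 89.7
```

Call:
jog_arm:
  deltas:
    - [-0.0035, 0.0015, -0.003, 0, 0.008, 0]
    - [-0.0005, 0, -0.003, 0, 0, 0]

```text
time: 13.1
ee_pos: [578.1, 65.2, 144.5]
orientation: [0.49, -0.51, 0.51, -0.49]
force: [-0.4, 0.4, -0.2]
width: 39.6
```

```bash
python3 - <<'E'
from jig import *
c,s=wrist("w15");plates(c,84);
E
```

```text
ee [578.1  65.2 144.5] jaw [ 0.999 -0.039 -0.   ] y [-0. -0. -1.] t 13.1 w 39.56702284921967 F [-0.4  0.4 -0.2] cam at [580. 131. 215.]
plate [220, 241, 84, 12, 784] c 578.0 72.4 size 39.4 1.5 long-axis deg -2.2 z 89.9
```

View pics/w15.png

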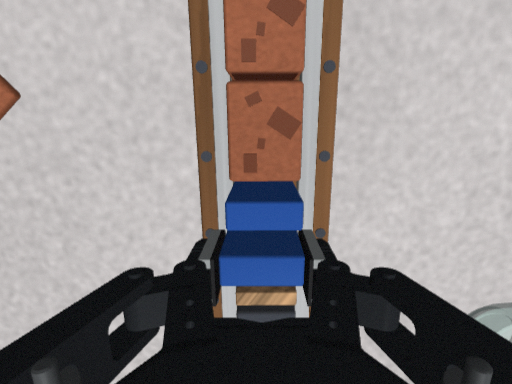

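Call:
jog_arm:
  deltas:
    - [0.0015, 0, -0.003, 0, 0, 0]
    - [0, 0, -0.005, 0, 0.001, 0]
    - [-0.0005, 0, -0.005, 0, 0.002, 0]

```text
time: 13.4
ee_pos: [580.0, 65.3, 131.5]
orientation: [0.491, -0.509, 0.51, -0.49]
force: [0.2, -0.0, -0.0]
width: 39.8
```

Call:
jog_arm:
  deltas:
    - [-0.0005, 0, -0.004, 0, 0.001, 0]
    - [0, 0, -0.002, 0, 0, 0]
    - [0, 0, 0, 0, 0, 0]

```text
time: 13.65
ee_pos: [579.5, 65.3, 125.7]
orientation: [-0.491, 0.51, -0.509, 0.489]
force: [-0.4, -0.2, -0.4]
width: 39.4
```

Call:
jog_arm:
  deltas:
    - [0, 0, 0, 0, 0, 0]
    - [0, 0, 0, 0, 0, 0]
    - [0, 0, 0, 0, 0, 0]
  fingers: 90

```text
time: 13.9
ee_pos: [579.6, 65.4, 125.2]
orientation: [-0.491, 0.51, -0.509, 0.489]
force: [-0.7, 0.9, -0.2]
width: 55.0
```

Now back for plate 2 at (493.1, -232.6).

Call:
jog_arm:
  deltas:
    - [0, 0, 0.01, 0, 0, 0]
    - [0, 0, 0.02, 0, 0, 0]
    - [0, 0, 0.03, 0, 0, 0]
    - [-0.0075, -0.025, 0, 0, 0, 0.12]
    - [-0.0075, -0.025, 0, 0, 0, 0.12]
    - [-0.0075, -0.025, 0, 0, 0, 0.12]
    - [-0.0075, -0.025, 0, 0, 0, 0.12]
    - [-0.0075, -0.025, 0, 0, 0, 0.12]
    - [-0.0075, -0.025, 0, 0, 0, 0.12]
    - [-0.0075, -0.025, 0, 0, 0, 0.12]
    - [-0.0075, -0.025, 0, 0, 0, 0.12]
    - [-0.0075, -0.025, 0, 0, 0, 0.12]
    - [-0.0075, -0.025, 0, 0, 0, 0.12]
    - [-0.0075, -0.02, 0, 0, 0, 0.07]
    - [-0.003, -0.015, 0, 0, 0, 0]
    - [0, 0, 0, 0, 0, 0]
  fingers: 70

```text
time: 15.23
ee_pos: [491.1, -231.7, 200.4]
orientation: [0.701, -0.095, 0.106, -0.699]
force: [0.4, -0.1, -0.1]
width: 62.0
```

```bash
python3 - <<'E'
from jig import *
c,s=wrist("w16");plates(c)
E
```

```text
ee [ 491.1 -231.7  200.4] jaw [ 0.282  0.959 -0.001] y [ 0.015 -0.006 -1.   ] t 15.2333 w 62.02840528595731 F [ 0.4 -0.1 -0.1] cam at [ 427. -213.  270.]
plate [234, 151, 56, 23, 1270] c 455.8 -221.1 size 38.8 15.5 long-axis deg 73.5 z 76.4
plate [235, 204, 53, 21, 1096] c 492.7 -232.3 size 38.7 15.6 long-axis deg 73.5 z 76.4
```

Call:
jog_arm:
  deltas:
    - [0.001, -0.001, -0.015, 0.006, 0.015, 0]
    - [0, 0, -0.025, 0, 0, 0]
    - [0, 0, -0.01, 0, 0, 0]
    - [0, 0, 0, 0, 0, 0]

```text
time: 15.62
ee_pos: [494.4, -230.0, 152.5]
orientation: [-0.7, 0.099, -0.103, 0.7]
force: [-0.4, 0.3, -0.2]
width: 61.9
```

```bash
python3 - <<'E'
from jig import *
c,s=wrist("w17");plates(c)
E
```

```text
ee [ 494.4 -230.   152.5] jaw [0.283 0.959 0.002] y [ 0.005  0.    -1.   ] t 15.6167 w 61.94520983040569 F [-0.4  0.3 -0.2] cam at [ 431. -211.  223.]
plate [219, 158, 75, 30, 2181] c 456.1 -221.2 size 39.5 15.8 long-axis deg 73.2 z 76.6
plate [221, 225, 70, 29, 1842] c 492.8 -232.5 size 39.1 16.2 long-axis deg 74.2 z 76.5
```

Call:
jog_arm:
  deltas:
    - [-0.0025, -0.0025, -0.003, 0, 0.005, 0]
    - [-0.0005, 0, -0.007, 0, 0, 0]
    - [-0.0005, 0, -0.007, 0, 0.002, 0]
    - [-0.0005, 0, -0.006, 0, 0, 0]
    - [0, 0, 0, 0, 0, 0]

```text
time: 16.08
ee_pos: [492.2, -231.8, 131.6]
orientation: [0.701, -0.099, 0.101, -0.699]
force: [0.5, -0.5, 0.5]
width: 62.1
```

Call:
jog_arm:
  deltas:
    - [0.0005, -0.0005, -0.006, 0, 0, 0]
    - [0, 0, -0.003, 0, 0, 0]
    - [0, 0, 0, 0, 0, 0]

```text
time: 16.33
ee_pos: [492.9, -232.5, 121.8]
orientation: [0.701, -0.099, 0.101, -0.699]
force: [-0.3, 0.3, 0.4]
width: 62.0
```

Call:
jog_arm:
  deltas:
    - [0, 0, 0, 0, 0, 0]
    - [0, 0, 0, 0, 0, 0]
    - [0, 0, 0, 0, 0, 0]
    - [0, 0, 0, 0, 0, 0]
  fingers: 255
  newtons: 40

```text
time: 16.67
ee_pos: [493.2, -232.8, 122.1]
orientation: [0.701, -0.099, 0.101, -0.699]
force: [-0.1, 0.1, 0.4]
width: 39.3
```

Call:
jog_arm:
  deltas:
    - [0, 0, 0.01, 0, 0, 0]
    - [0, 0, 0.025, 0, 0, 0]
    - [0, 0, 0.033, 0, 0, 0]
    - [0.004, 0.005, 0.033, 0, 0, -0.1]
    - [0.007, 0.024, 0, 0, 0, -0.12]
    - [0.007, 0.025, 0, 0, 0, -0.12]
    - [0.007, 0.025, 0, 0, 0, -0.12]
    - [0.007, 0.025, 0, 0, 0, -0.12]
    - [0.007, 0.025, 0, 0, 0, -0.12]
    - [0.007, 0.025, 0, 0, 0, -0.12]
    - [0.007, 0.025, 0, 0, 0, -0.12]
    - [0.007, 0.025, 0, 0, 0, -0.12]
    - [0.007, 0.025, 0, 0, 0, -0.12]
    - [0.007, 0.025, 0, 0, 0, -0.1]
    - [0.007, 0.015, 0, 0, 0, 0]
    - [0, 0, 0, 0, 0, 0]

```text
time: 18.0
ee_pos: [576.3, 47.6, 243.3]
orientation: [0.488, -0.505, 0.518, -0.489]
force: [0.2, 0.3, 0.3]
width: 39.4
```

```bash
python3 - <<'E'
from jig import *
c,s=wrist("w18");held(c,s["ee_pos"]);platex(c,s["ee_pos"]);plates(c)
E
```

```text
ee [576.3  47.6 243.3] jaw [ 0.999 -0.046  0.013] y [ 0.013 -0.012 -1.   ] t 18.0 w 39.38959114593876 F [0.2 0.3 0.3] cam at [578. 114. 313.]
held top z 199.1 rect [577.2  48.2] [19.8 41. ] 89.4
front face: dy/dx -0.049 dy/dz 0.012 y_top 54.5 2735 z 131.0 193.0
z 143 x [559.  596.2] mid 577.6 y 53.7
z 158 x [558.5 595.8] mid 577.2 y 54.0
z 173 x [557.8 596.4] mid 577.1 y 54.1
z 188 x [557.5 596.2] mid 576.9 y 54.4
plate [238, 145, 47, 20, 932] c 579.4 85.1 size 38.7 16.1 long-axis deg -2.4 z 80.5
plate [239, 168, 46, 20, 879] c 578.9 65.1 size 38.7 15.7 long-axis deg -2.4 z 80.4
```

View pics/w18.png

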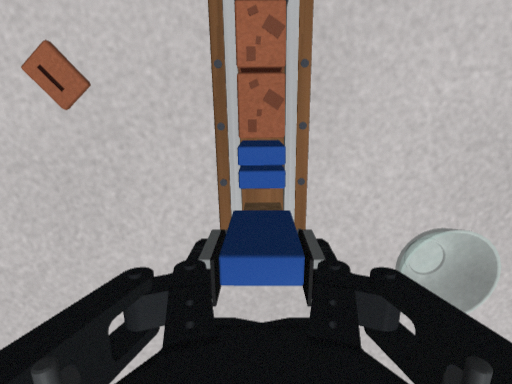

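Call:
jog_arm:
  deltas:
    - [0.0015, 0.002, -0.02, 0.012, 0.013, 0.009]
    - [0, 0, -0.035, 0, 0, 0]
    - [0, 0, -0.025, 0, 0, 0]
    - [-0.001, 0, -0.006, 0, 0.005, 0]
    - [0, 0, 0, 0, 0, 0]

```text
time: 18.47
ee_pos: [577.2, 44.8, 160.3]
orientation: [0.492, -0.508, 0.51, -0.49]
force: [0.3, 0.2, 0.3]
width: 39.4
```

```bash
python3 - <<'E'
from jig import *
c,s=wrist("w19");plates(c,84);plates(c)
E
```

```text
ee [577.2  44.8 160.3] jaw [ 0.999 -0.036  0.002] y [ 0.001 -0.004 -1.   ] t 18.4667 w 39.44806902646836 F [0.3 0.2 0.3] cam at [579. 111. 231.]
plate [225, 229, 74, 10, 549] c 577.2 51.7 size 39.2 1.5 long-axis deg -2.1 z 90.1
plate [228, 154, 73, 31, 2198] c 579.7 84.8 size 39.6 16.4 long-axis deg -2.2 z 80.5
plate [229, 189, 71, 30, 2057] c 578.9 65.0 size 39.8 16.0 long-axis deg -2.2 z 80.5
plate [225, 223, 74, 16, 1000] c 577.2 51.7 size 39.2 1.6 long-axis deg -2.2 z 85.1
```

Call:
jog_arm:
  deltas:
    - [0, 0, -0.005, 0.004, 0.001, 0]
    - [-0.0005, 0, -0.006, 0, 0.002, 0]
    - [-0.001, 0, -0.005, 0, 0.003, 0]

```text
time: 18.77
ee_pos: [578.9, 43.0, 149.3]
orientation: [0.489, -0.508, 0.511, -0.492]
force: [0.5, 0.4, -0.7]
width: 39.1
```

```bash
python3 - <<'E'
from jig import *
c,s=wrist("w20");plates(c,84)
E
```

```text
ee [578.9  43.  149.3] jaw [ 0.999 -0.038  0.005] y [ 0.005 -0.001 -1.   ] t 18.7667 w 39.120309666718256 F [ 0.5  0.4 -0.7] cam at [581. 109. 220.]
plate [221, 237, 81, 11, 690] c 579.1 50.3 size 39.4 1.4 long-axis deg -2.5 z 89.9
```

Call:
jog_arm:
  deltas:
    - [-0.0005, 0.001, -0.005, 0, 0.005, 0]
    - [0, 0, -0.005, 0, 0, 0]
    - [-0.0005, 0, -0.006, 0, 0.001, 0]

```text
time: 19.07
ee_pos: [578.9, 44.0, 133.7]
orientation: [0.49, -0.509, 0.51, -0.491]
force: [-0.0, -0.1, -0.4]
width: 39.0
```

Call:
jog_arm:
  deltas:
    - [-0.0005, 0, -0.005, 0, 0.001, 0]
    - [0, 0, -0.003, 0, 0, 0]
    - [0, 0, 0, 0, 0, 0]

```text
time: 19.32
ee_pos: [578.5, 44.2, 125.7]
orientation: [0.491, -0.509, 0.509, -0.49]
force: [-0.2, 0.1, -0.5]
width: 39.1
```

Call:
jog_arm:
  deltas:
    - [0, 0, 0, 0, 0, 0]
    - [0, 0, 0, 0, 0, 0]
    - [0, 0, 0, 0, 0, 0]
  fingers: 90

```text
time: 19.57
ee_pos: [578.5, 44.4, 125.2]
orientation: [0.491, -0.509, 0.509, -0.49]
force: [0.3, -0.6, -0.0]
width: 55.4
```

Call:
jog_arm:
  deltas:
    - [0, 0, 0.01, 0, 0, 0]
    - [0, 0, 0.02, 0, 0, 0]
    - [0, 0, 0.035, 0, 0, 0]
    - [0, -0.005, 0.02, 0, 0, 0]
    - [0, -0.025, 0.0, 0, 0, 0]
    - [0, -0.03, 0.0, 0, 0, 0]
    - [0, -0.03, 0, 0, 0, 0]
    - [0, -0.015, 0, 0, 0, 0]
    - [0, 0, 0, 0, 0, 0]

```text
time: 20.32
ee_pos: [577.6, -62.7, 219.6]
orientation: [0.492, -0.506, 0.509, -0.492]
force: [0.2, 0.6, 0.5]
width: 55.3
```

```bash
python3 - <<'E'
from jig import *
c,s=wrist("w21");plates(c);
W=cloud(c);H=hsv(c);m=((H[...,0]<5)|(H[...,0]>175))&(H[...,1]>180)&(W[...,2]>91)&(W[...,2]<101)&(abs(W[...,0]-577)<40)
P=W[m];print("handle top",cv2.minAreaRect(P[:,:2].astype(np.float32)),P[:,2].mean())
from rig import camera
for n in("scene","side"):
    c=camera(n);np.savez(f"pics/{n}2.npz",**c)
    im=c["pixels"][140:300,170:400] if n=="scene" else c["pixels"][130:320,190:400]
    cv2.imwrite(f"pics/{n}2z.png",cv2.resize(im,None,fx=3,fy=3)[:,:,::-1])
E
```

```text
ee [577.6 -62.7 219.6] jaw [ 1.    -0.031  0.003] y [ 0.003 -0.003 -1.   ] t 20.3167 w 55.274875456252175 F [0.2 0.6 0.5] cam at [579.   3. 290.]
plate [228, 0, 60, 10, 566] c 579.6 78.2 size 38.9 3.8 long-axis deg -2.0 z 79.8
plate [228, 13, 60, 30, 1716] c 579.1 64.5 size 39.5 16.4 long-axis deg -1.9 z 80.5
plate [229, 48, 58, 28, 1496] c 578.1 43.2 size 39.3 16.4 long-axis deg -3.3 z 80.5
plate [132, 349, 21, 22, 237] c 456.1 -207.8 size 26.6 13.9 long-axis deg 35.7 z 76.3
handle top ((577.093994140625, -17.64069938659668), (19.550046920776367, 34.814022064208984), 88.14567565917969) 96.28945362190323
```

View pics/w21.png

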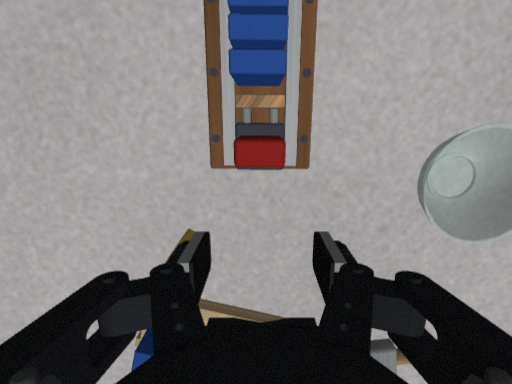

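View pics/scene2z.png

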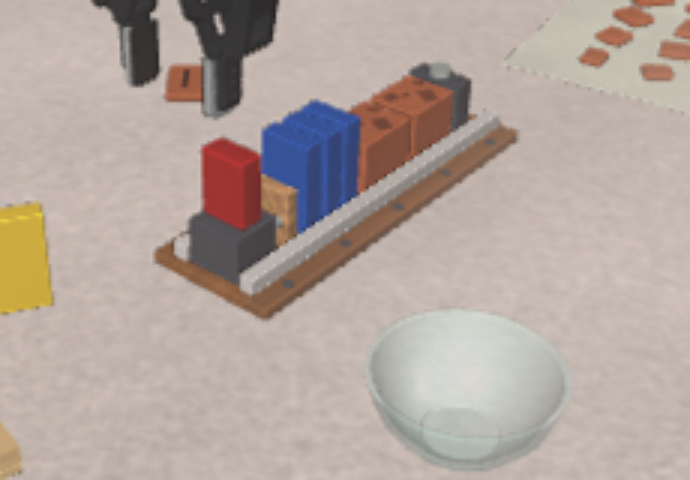

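Call:
jog_arm:
  deltas:
    - [-0.001, 0, -0.015, 0, 0, 0]
    - [-0.001, 0, -0.03, 0, 0.002, 0]
    - [-0.001, 0, -0.02, 0, 0.002, 0]
    - [-0.001, 0, -0.01, 0, 0.002, 0]
    - [0, 0, -0.005, 0, 0, 0]
    - [0, 0, 0, 0, 0, 0]
  fingers: 255
  newtons: 40

```text
time: 20.97
ee_pos: [573.5, -51.5, 137.8]
orientation: [-0.495, 0.506, -0.504, 0.495]
force: [-0.8, 0.1, -0.7]
width: 0.1
```

```bash
python3 - <<'E'
from jig import *
c,s=wrist("w22")
E
```

```text
ee [573.5 -51.5 137.8] jaw [ 1.    -0.019 -0.002] y [-0.002  0.001 -1.   ] t 20.9667 w 0.05662640574992958 F [-0.8  0.1 -0.7] cam at [575.  14. 209.]
```

View pics/w22.png

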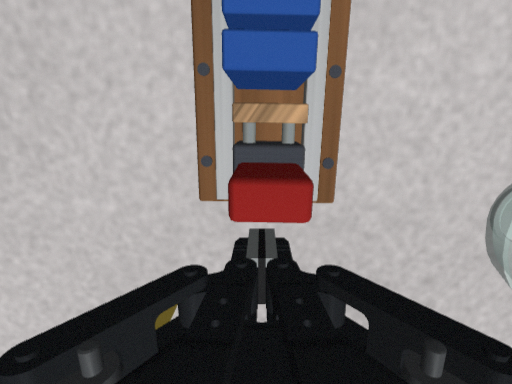

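Call:
jog_arm:
  deltas:
    - [0.003, 0.002, 0, 0, 0, -0.017]
    - [0, 0.004, 0, 0, 0, 0]
    - [0, 0.004, 0, 0, 0, 0]
    - [0, 0, 0, 0, 0, 0]

```text
time: 21.35
ee_pos: [579.8, -40.4, 142.3]
orientation: [0.489, -0.508, 0.511, -0.492]
force: [0.2, 0.3, 0.1]
width: -0.1
```

Call:
jog_arm:
  deltas:
    - [-0.002, 0.001, -0.003, 0, 0.005, 0]
    - [0, 0.003, -0.001, 0, 0, 0]
    - [0, 0.003, 0, 0, 0, 0]

```text
time: 21.6
ee_pos: [579.1, -34.0, 140.2]
orientation: [0.49, -0.507, 0.511, -0.491]
force: [0.1, -1.3, -0.7]
width: 0.0
```

```bash
cat > chk.py <<'E'
import sys
from jig import *
def chk(n):
    c,s=wrist(n);plates(c)
    W=cloud(c);H=hsv(c);m=((H[...,0]<5)|(H[...,0]>175))&(H[...,1]>180)&(W[...,2]>91)&(W[...,2]<101)&(abs(W[...,0]-577)<40)
    P=W[m]
    if len(P)>20:
        r=cv2.minAreaRect(P[:,:2].astype(np.float32));print("handle top",np.round(r[0],1),np.round(r[1],1),"ymax",np.percentile(P[:,1],98).round(1))
    x,y,z=[W[...,i] for i in range(3)]
    h,sa=H[...,0].astype(int),H[...,1]
    m=(h>8)&(h<25)&(sa>70)&(z>51)&(z<59)&(abs(x-578)<16)&(y<60)
    if m.sum()>10: print("pad top y",np.percentile(y[m],[2,98]).round(1))
    t=(h<14)&(sa>90)&(z>51)&(z<60)&(y>70)&(abs(x-582)<19)
    if t.sum()>50: print("brick top y",np.percentile(y[t],[.5,99.5]).round(1))
    return c,s
if __name__=="__main__": chk(sys.argv[1])
E
python3 chk.py w23
```

```text
ee [579.1 -34.  140.2] jaw [ 0.999 -0.038  0.004] y [ 0.004 -0.003 -1.   ] t 21.6 w 0.04019769847712575 F [ 0.1 -1.3 -0.7] cam at [581.  32. 211.]
plate [204, 0, 97, 16, 1401] c 579.4 78.1 size 39.7 4.4 long-axis deg -2.7 z 79.7
plate [206, 21, 95, 45, 4128] c 579.1 64.3 size 39.7 16.4 long-axis deg -2.0 z 80.5
plate [208, 76, 90, 39, 3398] c 578.0 43.2 size 39.5 15.9 long-axis deg -2.1 z 80.6
handle top [577.4 -12.4] [20.6 35. ] ymax -2.4
pad top y [19.8 29.7]
```

Call:
jog_arm:
  deltas:
    - [-0.0005, 0.004, 0, 0.003, 0.003, 0]
    - [0, 0.004, 0, 0, 0, 0]
    - [0, 0.004, 0, 0, 0, 0]
    - [0, 0.003, 0, 0, 0, 0]

```text
time: 21.98
ee_pos: [579.2, -18.8, 140.5]
orientation: [0.49, -0.508, 0.511, -0.491]
force: [0.7, -2.5, -0.9]
width: 0.2
```

```bash
python3 chk.py w24
```

```text
ee [579.2 -18.8 140.5] jaw [ 0.999 -0.038  0.003] y [ 0.003 -0.002 -1.   ] t 21.9833 w 0.19023305766116794 F [ 0.7 -2.5 -0.9] cam at [581.  47. 211.]
plate [206, 8, 96, 120, 10867] c 579.1 68.6 size 47.9 39.9 long-axis deg 87.8 z 80.6
handle top [578.    2.8] [20.8 35.1] ymax 12.8
pad top y [34.5 43.4]
brick top y [100.4 104.7]
```

View pics/w24.png

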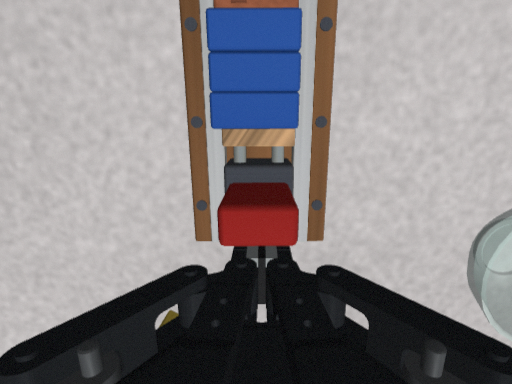

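Call:
jog_arm:
  deltas:
    - [0, 0.003, 0, 0, 0.002, 0]
    - [0, 0.003, 0, 0, 0, 0]
    - [0, 0.002, 0, 0, 0, 0]

```text
time: 22.28
ee_pos: [579.5, -10.4, 140.5]
orientation: [0.491, -0.508, 0.511, -0.49]
force: [0.8, -4.3, -0.5]
width: 0.0
```

Call:
jog_arm:
  deltas:
    - [0, 0.002, 0, 0, 0, 0]
    - [0, 0.002, 0, 0, 0, 0]

```text
time: 22.45
ee_pos: [579.7, -6.7, 140.5]
orientation: [0.491, -0.508, 0.511, -0.49]
force: [1.6, -5.3, -1.5]
width: 0.0
```

```bash
python3 chk.py w25
```

```text
ee [579.7  -6.7 140.5] jaw [ 0.999 -0.037  0.002] y [ 0.002 -0.005 -1.   ] t 22.45 w 0.03898944408591047 F [ 1.6 -5.3 -1.5] cam at [582.  59. 211.]
plate [207, 15, 95, 118, 10659] c 579.4 78.2 size 47.7 40.0 long-axis deg 87.8 z 80.6
handle top [578.4  15. ] [20.2 35.1] ymax 24.8
pad top y [44.1 52.8]
brick top y [109.4 116.5]
```

Call:
jog_arm:
  deltas:
    - [-0.0005, 0.002, 0, 0, 0, 0]
    - [0, 0.002, 0, 0, 0, 0]

```text
time: 22.67
ee_pos: [579.7, -3.8, 140.5]
orientation: [0.492, -0.506, 0.512, -0.489]
force: [0.3, -8.1, -0.4]
width: -0.5
```

```bash
python3 chk.py w26; python3 - <<'E'
from h import *
from rig import camera
for n in("scene","side"):
    c=camera(n);np.savez(f"pics/{n}3.npz",**c)
    im=c["pixels"][140:300,170:400] if n=="scene" else c["pixels"][130:320,190:400]
    cv2.imwrite(f"pics/{n}3z.png",cv2.resize(im,None,fx=3,fy=3)[:,:,::-1])
    W=cloud(c);x,y,z=[W[...,i] for i in range(3)];H=hsv(c);t=(H[...,0]<14)&(H[...,1]>90)&(abs(z-55)<5)&(abs(x-583)<18)&(y>90)&(y<215)
    print(n,"brick tops",np.percentile(y[t],[.5,99.5]).round(1),np.histogram(y[t],bins=np.arange(148,166))[0])
E
```

```text
ee [579.7  -3.8 140.5] jaw [ 0.999 -0.037  0.003] y [ 0.003 -0.008 -1.   ] t 22.6667 w -0.5428236157000722 F [ 0.3 -8.1 -0.4] cam at [582.  62. 211.]
plate [207, 21, 95, 117, 10444] c 579.5 78.4 size 47.3 39.8 long-axis deg 87.6 z 80.6
handle top [578.4  17.4] [20.6 35. ] ymax 27.5
pad top y [44.6 52.7]
brick top y [109.  118.7]
scene brick tops [110.9 206.3] [4 3 3 4 4 3 4 2 0 5 3 7 3 3 2 4 6]
side brick tops [103.5 202.4] [ 9 10  4  6 13  9  7  3  4  4  3  5  8  4  8  5  6]
```

View pics/side3z.png

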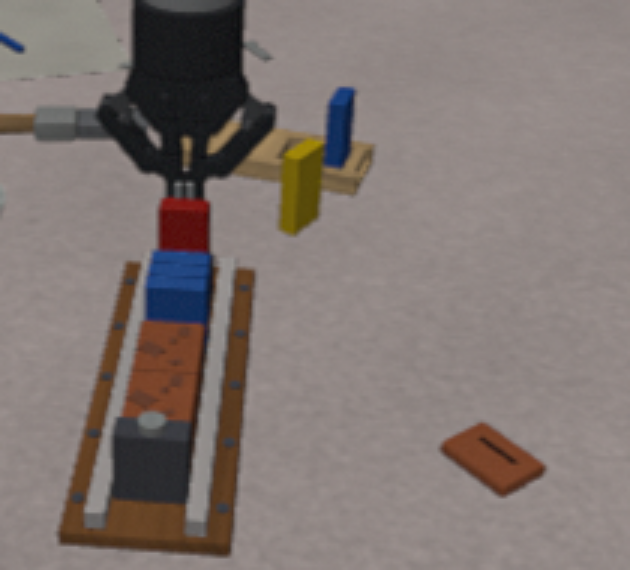

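View pics/scene3z.png

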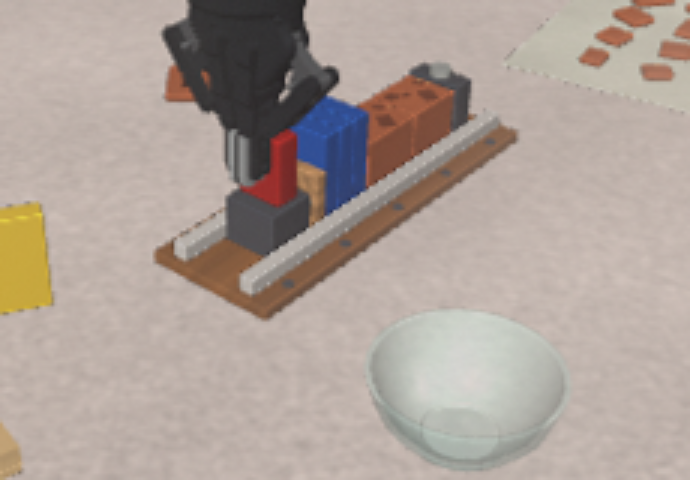

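Call:
jog_arm:
  deltas:
    - [0, 0.002, 0, 0.004, 0, 0]
    - [0, 0.0005, 0, 0, 0, 0]

```text
time: 22.98
ee_pos: [579.7, -3.6, 140.5]
orientation: [0.492, -0.506, 0.512, -0.489]
force: [0.5, -6.3, 0.0]
width: 0.3
```

```bash
python3 chk.py w27; python3 - <<'E'
from rig import camera,observe
import numpy as np
for i in range(16):
    camera("side")
    s=observe()
    if i%3==0: print(s["time"],np.round(s["ee_pos"],1),np.round(s["force"],1))
E
python3 chk.py w28
```

```text
ee [579.7  -3.6 140.5] jaw [ 0.999 -0.037  0.003] y [ 0.003 -0.008 -1.   ] t 22.9833 w 0.32480820428402263 F [ 0.5 -6.3  0. ] cam at [582.  63. 211.]
plate [207, 22, 95, 117, 10534] c 579.4 78.4 size 47.7 39.8 long-axis deg 87.7 z 80.6
handle top [578.5  17.7] [20.4 35.1] ymax 27.7
pad top y [44.8 52.4]
brick top y [109.3 118.8]
23.0833 [579.7  -3.7 140.5] [ 0.5 -7.3 -1. ]
23.2333 [579.7  -3.7 140.5] [ 0.7 -6.2 -0.4]
23.3833 [579.7  -3.7 140.5] [ 0.7 -6.5 -1.1]
23.5333 [579.7  -3.7 140.5] [ 0.2 -6.4 -2.7]
23.6833 [579.7  -3.7 140.5] [ 0.3 -6.8 -0.9]
23.8333 [579.7  -3.7 140.5] [ 1.  -6.8 -0.4]
ee [579.7  -3.7 140.5] jaw [ 0.999 -0.037  0.003] y [ 0.003 -0.008 -1.   ] t 23.8333 w -0.3383150382318358 F [ 1.  -6.8 -0.4] cam at [582.  62. 211.]
plate [207, 21, 95, 117, 10451] c 579.4 78.5 size 47.2 39.8 long-axis deg 87.9 z 80.6
handle top [578.5  17.7] [20.3 35. ] ymax 27.6
pad top y [44.7 52.8]
brick top y [109.  118.7]
```

Call:
jog_arm:
  deltas:
    - [0, 0.004, 0, 0, 0, 0]

```text
time: 23.97
ee_pos: [579.8, -1.6, 140.6]
orientation: [0.493, -0.506, 0.513, -0.488]
force: [0.6, -9.3, -0.5]
width: -0.3
```

```bash
python3 - <<'E'
from rig import camera,observe
import numpy as np
for i in range(6):
    camera("side")
    s=observe()
    print(s["time"],np.round(s["ee_pos"],1),np.round(s["force"],1))
E
python3 chk.py w29
```

```text
24.0167 [579.8  -1.1 140.6] [ 0.9 -8.8 -1. ]
24.0667 [579.8  -1.2 140.6] [ 1.1 -8.5 -0.4]
24.1167 [579.8  -1.3 140.6] [ 0.5 -9.6 -1.6]
24.1667 [579.8  -1.3 140.6] [ 0.8 -9.4 -1.1]
24.2167 [579.8  -1.4 140.6] [ 1.  -8.1 -2.3]
24.2667 [579.8  -1.4 140.6] [ 0.5 -9.2 -2. ]
ee [579.8  -1.4 140.6] jaw [ 0.999 -0.037  0.003] y [ 0.003 -0.011 -1.   ] t 24.2667 w 0.07807975884358767 F [ 0.5 -9.2 -2. ] cam at [582.  65. 211.]
plate [207, 27, 95, 116, 10408] c 579.5 78.4 size 47.3 39.8 long-axis deg 87.7 z 80.6
handle top [578.6  19.5] [20.8 35.1] ymax 29.6
pad top y [44.4 52.2]
brick top y [108.9 120.6]
```

```bash
python3 - <<'E'
from rig import job_done,observe
import numpy as np
print(job_done());s=observe();print(s["time"],np.round(s["ee_pos"],1),np.round(s["force"],1))
E
```

```text
the job is handed in; nothing more can be done
None
the job is handed in; nothing more can be done
```

I stood three blue plates upright in the channel, left the fourth standing in the rack, and pushed the red handle with closed fingers until the stack and crack closed. The job was handed in at about 24 s, still holding the push. It reports no verdict.

**Last checks before handing in:**
- **Force:** the arm held still with about 9 N on the handle. After the return spring and friction, that leaves about 6.5–7 N on the stack.
- **Pad:** it was pushed in about 7 mm by picture geometry, slightly past half way. I estimate the press travel at 37 mm of 40.
- **Stack and crack:** the plates lay flush as a 48 mm stack, within about 1 mm of the channel centre line. They stopped moving as I pushed harder, so the halves are on the end stop. Only a thin line was left at the crack in the side view.
- **Contact:** the fingers touched only the handle.
- **Bystanders:** the bowl and sherd look unmoved. I did not measure their positions, or the brush's, again at the end.

**Problems and disagreements:**
- **First grasp:** it was bad. The arm drifted up and held the plate only by its top edge. I set it back in the slot and gripped it again properly.
- **Pad depth:** at the previous hold, geometry gave about 5.4 mm and force about 4.5 N. I pushed about 2 mm further for margin, and the final readings agree within about 0.5 mm.
- **Camera offset:** the scene and side cameras disagreed by about 2 mm across the channel, so I placed the plates by the wrist camera.

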